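Hang the slip boxes on the filing rack and give each a pen

ROBOT

A 6-joint arm with a two-finger parallel gripper is mounted at the origin on the work surface. World frame = base frame: x ahead of the robot, y to its left, z up, the work surface at z = 0. Lengths are in mm, angles in rad, forces in N, time in s.
With the tool pointing down it reaches from about 275 to 850 mm from the base axis. Payload 5.2 kg.
Tool frame: the origin (TCP) lies at the centre of the arm's flange, where the gripper is bolted on; the fingertips stand 173 mm ahead of it and the grasp point (between the pads) lies 155 mm ahead of it; z points along the fingers, y is the direction in which the jaws open and shut (so a half turn about z gives the same grasp; the last joint's range is limited). The gripper opens to 85 mm and grips with 20 to 120 N. Pads are 22 mm wide; open, the fingers measure 114 mm over their backs; the gripper's body (76 mm by 85 mm) begins 54 mm behind the grasp point. The pads swing forward as they close: fully open they stand 13 mm farther back than shut.
Start: joints at [0.926, 0.259, 1.535, -0, 1.348, -0.203], TCP at [235.143, 497.207, 404.71] pointing down, gripper open.
Joint ranges: [-3.14, 3.14], [-0.91, 2.08], [0.19, 2.58], [-1.22, 4.36], [0.22, 2.71], [-3.12, 3.12]. Speed limits (rad/s): [2.57, 2.57, 3.14, 3.14, 3.14, 3.14].

INTERFACE

Orientations are given as a rotation vector (axis times angle).
In Python, from plant import sense, viewer, r, recognise, mark_of gives the robot as it stands.
- The arm moves only by the tool move_arm, never from a script. Its argument "moves" is one flat list of numbers, 7 for each row, row after row: the shift along the tool's x, y, z in m, then the turn, a rotation vector about the tool's x, y, z in rad, then the opening in per cent of the stroke, from 0 (shut) to 100 (fully open). A call has exactly 8 rows; each row shifts and turns the pose as measured when the row begins, along the tool's axes as they then stand; what a row does not reach is not made up. A row lasts 1/8 s, in which the tool goes at most 62.5 mm and 10.7 degrees, less where a joint would pass 70% of its speed; a pose out of reach is approached as far as the arm can. A call with a gripper value outside its range is refused whole. The fingers move at their own pace and stop on an object; "force" is the grip in N (left out, the last holds). Time passes only in rows, so rows that do not move let the fingers close, or fill a call up. It gives the time, the measured TCP pose, the force and the opening at its end, in the units of the state.
- sense(): the state, without advancing time (a new reading comes with each control period).
- viewer.get_image(name): name is "scene" or "top"; returns the picture (420x560x3 uint8, red, green, blue); there is no depth.
- viewer.calibration(name): a dict with "intrinsics" (3x3 intrinsics, pixels), "cam_to_world" (4x4, takes a point from camera to world coordinates). Camera axes: x right, y down, z forward; pixel columns grow to the right and rows downward; lengths in mm; the calibration is good to about 2 mm. A picture is of the moment at which its call begins. calibration takes no time and is no camera call.
- r.close_job(): hands the job in, once; it reports no verdict.
Trained networks look in the newest picture that a camera, given by its name, has taken for a name from the list of things; names that differ only in an ending like _2 or _b are one class to them, and where a whole thing is asked for, a point or a joint stands for the part that bears it (a point fixed in the world has none). Each returns a list of dicts, best first, with "confidence" (0 to 1); they miss things now and then, are a little off and sometimes report something else, mostly with a low value. They report only what shows in the picture. A call takes as long as a camera call. They do not tell look-alikes from the thing itself.
- recognise(name, camera): "at" ([row, column] in pixels, amid what is visible of it).
- mark_of(name, camera): "at" ([row, column] in pixels: a listed point, or the origin of a listed thing).
The state is a dict: "t": time; "joints": joint angles; "qd": joint speeds; "joint_torque": joint torques, N m; "ee_pos": TCP position; "orientation": TCP orientation; "force": force on the tool from outside, world axes, zero at the start; "torque": the same for the moment, N m; "width": finger opening in mm.
Only numpy, scipy, OpenCV 4.12 (cv2) and the standard library are available. Lean on these libraries where they do the work, as an engineer would, in place of code of your own. Each camera call takes 0.05 s, during which the arm holds its last target. There are 200 camera calls.

TASK

Fit out the end of the filing rack: lift the slip boxes off the turntable and hang each by its keyhole on a screw of its own on the end panel (any free screw), pulled fully down so that it is locked and hangs straight, and stand one felt pen from the pen block in each hung box. Leave any spare pen in the pen block and do not disturb the stapler, tape dispenser or date stamp.

Things in the scene. Friction and masses are not known exactly. Their poses are not given: they have to be found in the camera images.
- rack: desktop filing rack, cream steel, fixed, 250 mm long (x), 360 wide (y), 222 high. Origin: middle of the lower edge of the outer face of its upright end panel, on the table; the panel faces -x of the rack (to the robot's left and ahead), +x points into the rack, z up. Three screws stand out of the panel, 110 mm apart in a level row 200 mm above the table
- turntable: foot of the desk turntable, fixed. Origin on the table, on the axis. The wooden disc on it is 350 mm across, its flat top 42 mm above the table, and it spins freely
- turntable_disc (a joint): angle of the turntable disc (rad), turns freely without stops, drags very little
- pen_stand: wooden pen block, fixed, 46 mm (its x) by 150 mm (its y) by 40 mm high, with three upright holes 21 mm across and 30 mm deep in a row along its y at -50, 0 and +50 mm. Origin: centre of its underside
- screw_a (a point): screw in the panel at y = -110 mm of the rack: the point on its axis 3 mm out from the panel (same axes as the rack). Shank 6 mm thick, pan head 12 mm across; 6 mm of bare shank between panel and head, the head is 4 mm thick, so the screw ends 10 mm out from the panel
- screw_b (a point): screw in the panel at y = 0 mm of the rack: the point on its axis 3 mm out from the panel (same axes as the rack). Shank 6 mm thick, pan head 12 mm across; 6 mm of bare shank between panel and head, the head is 4 mm thick, so the screw ends 10 mm out from the panel
- screw_c (a point): screw in the panel at y = 110 mm of the rack: the point on its axis 3 mm out from the panel (same axes as the rack). Shank 6 mm thick, pan head 12 mm across; 6 mm of bare shank between panel and head, the head is 4 mm thick, so the screw ends 10 mm out from the panel
- box1: grey sheet-steel slip box, open at the top: 50 mm deep (x), 56 mm wide (y), sides 70 mm high, front wall (-x) 58, back plate (+x) 97 mm high with a keyhole; walls and floor 3 mm, about 160 g; may be absent (None). Origin: centre of its underside; z up, +x out of the back, which goes against the panel. Starts upright on the turntable
- box1_hole (a point): centre of the round entry hole (19 mm across) of the keyhole in the back plate of box1, mid-thickness: box x 23.5, y 0, z 72 mm; axes of the box. From it a slot 8.5 mm wide runs up to its closed end 89 mm above the underside
- box1_slot (a point): where the screw's axis lies in the slot when box1 hangs fully down: box x 23.5, y 0, z 86 mm, 14 mm above the entry hole's centre; axes of the box
- box2: grey sheet-steel slip box, open at the top: 50 mm deep (x), 56 mm wide (y), sides 70 mm high, front wall (-x) 58, back plate (+x) 97 mm high with a keyhole; walls and floor 3 mm, about 160 g; may be absent (None). Origin: centre of its underside; z up, +x out of the back, which goes against the panel. Starts upright on the turntable
- box2_hole (a point): centre of the round entry hole (19 mm across) of the keyhole in the back plate of box2, mid-thickness: box x 23.5, y 0, z 72 mm; axes of the box. From it a slot 8.5 mm wide runs up to its closed end 89 mm above the underside
- box2_slot (a point): where the screw's axis lies in the slot when box2 hangs fully down: box x 23.5, y 0, z 86 mm, 14 mm above the entry hole's centre; axes of the box
- box3: grey sheet-steel slip box, open at the top: 50 mm deep (x), 56 mm wide (y), sides 70 mm high, front wall (-x) 58, back plate (+x) 97 mm high with a keyhole; walls and floor 3 mm, about 160 g; may be absent (None). Origin: centre of its underside; z up, +x out of the back, which goes against the panel. Starts upright on the turntable
- box3_hole (a point): centre of the round entry hole (19 mm across) of the keyhole in the back plate of box3, mid-thickness: box x 23.5, y 0, z 72 mm; axes of the box. From it a slot 8.5 mm wide runs up to its closed end 89 mm above the underside
- box3_slot (a point): where the screw's axis lies in the slot when box3 hangs fully down: box x 23.5, y 0, z 86 mm, 14 mm above the entry hole's centre; axes of the box
- pen1: felt pen, grey barrel with black cap, round, 18 mm thick, 110 mm long, about 30 g. Origin: centre of its lower end; z along it to the cap. It starts upright in a hole of the pen stand, its lower end 10 mm above the table
- pen2: felt pen, grey barrel with black cap, round, 18 mm thick, 110 mm long, about 30 g. Origin: centre of its lower end; z along it to the cap. It starts upright in a hole of the pen stand, its lower end 10 mm above the table
- pen3: felt pen, grey barrel with black cap, round, 18 mm thick, 110 mm long, about 30 g. Origin: centre of its lower end; z along it to the cap. It starts upright in a hole of the pen stand, its lower end 10 mm above the table
- stapler: black stapler 150 by 36 by 52 mm lying on the table, not part of the job. Origin: centre of its underside
- tape_dispenser: black tape dispenser 150 by 55 by 82 mm, not part of the job. Origin: centre of its underside
- date_stamp: date stamp with a wooden knob, 50 by 35 by 94 mm, not part of the job. Origin: centre of its underside
Mind the look-alikes: they are no part of the job. What is shaped like the box1 but green or yellow is not meant.

How it is judged:
By the outcome, as a careful person would: the job done as asked, in the order asked, and still so for the second after the job is handed in, with the robot touching nothing.
Of box1, box2, box3 only 2 to 3 are there at a start; the rules pass over those that are not, and their reading is None.
At some moment in a run one of box1, box2, box3 may be knocked a few centimetres aside while the robot is not near it.
It also fails if it takes over 210 s, if anything falls off the work surface, if the arm or the gripper's body presses on something with over 40 N, if the wrist force passes 120 N, or if a joint passes its speed limit or range.

## Working session

There is one attempt and no reset: what is moved stays moved. The work goes in short steps, Python scripts to look and compute and a tool call to move; the robot and the scene stay as the last step left them, time stands still between calls to the robot, and variables do not carry over. Pictures are saved under pics/ and viewed, about 12 in all and at most 16, crops included, and the job is handed in when it is done.

Besides the shell and the picture viewer there is one more tool, called as a command line: name --argument value ..., lists and objects as JSON in quotes. move_arm: Moves the arm, as the interface text tells. Its arguments: {"type":"object","properties":{"moves":{"type":"array","items":{"type":"number"}},"force":{"type":"number"}},"required":["moves"]}

```bash
mkdir -p pics; ls; python3 - <<'E'
from plant import sense, viewer, r, recognise, mark_of
import cv2, numpy as np
print(sense())
for c in ("scene","top"):
    im=viewer.get_image(c); cv2.imwrite(f"pics/{c}0.png",im[:,:,::-1])
    k=viewer.calibration(c); print(c,np.round(k["intrinsics"],1).tolist(),np.round(k["cam_to_world"],3).tolist())
    for n in ("rack","turntable","pen_stand","screw_a","box1","box1_hole","box1_slot","pen1"):
        try: print(n,[( np.round(d["at"]).tolist(),round(d["confidence"],2)) for d in mark_of(n,c)])
        except Exception as e: print(n,e)
E
```

```text
pics
{'t': 0.0, 'joints': array([ 9.26162761e-01,  2.59334814e-01,  1.53611794e+00,  2.41650481e-05,
        1.34799578e+00, -2.02780279e-01]), 'qd': array([-0.00103259, -0.00033291,  0.00116854, -0.00056187, -0.00071562,
        0.00108296]), 'joint_torque': array([ 1.11050907e-03, -4.46043599e+01, -2.90578455e+01, -4.24100426e-04,
        1.15766516e-02,  1.63567336e-06]), 'ee_pos': array([235.01438676, 497.00980184, 403.86481544]), 'orientation': array([-6.88265315e-01, -3.06446727e+00,  2.64154054e-03]), 'force': array([ 0.33341276, -0.41464425,  0.19302369]), 'torque': array([-0.00361371, -0.06186199, -0.03831624]), 'width': 85.50324672883225}
scene [[467.2, 0.0, 281.9], [0.0, 467.2, 211.4], [0.0, 0.0, 1.0]] [[0.482, 0.594, -0.644, 1257.197], [0.876, -0.322, 0.359, -255.992], [0.006, -0.737, -0.676, 941.416], [0.0, 0.0, 0.0, 1.0]]
rack [([317.0, 151.0], 0.95), ([213.0, 314.0], 0.42), ([217.0, 272.0], 0.3)]
turntable [([242.0, 309.0], 0.78)]
pen_stand [([309.0, 252.0], 0.89)]
screw_a [([224.0, 151.0], 0.94), ([266.0, 134.0], 0.75)]
box1 [([240.0, 274.0], 0.86), ([214.0, 315.0], 0
[... 523 characters left out ...]
018, -0.017, 158.271], [0.018, -0.048, -0.999, 1355.105], [0.0, 0.0, 0.0, 1.0]]
rack [([194.0, 378.0], 0.91)]
turntable [([200.0, 240.0], 0.77), ([120.0, 357.0], 0.55), ([217.0, 226.0], 0.38)]
pen_stand [([164.0, 313.0], 0.89)]
screw_a [([154.0, 420.0], 0.65), ([220.0, 375.0], 0.6), ([185.0, 393.0], 0.6)]
box1 [([295.0, 189.0], 0.82), ([206.0, 124.0], 0.79), ([179.0, 226.0], 0.78), ([208.0, 265.0], 0.67), ([215.0, 219.0], 0.64)]
box1_hole [([179.0, 234.0], 0.93), ([193.0, 124.0], 0.86), ([303.0, 174.0], 0.68)]
box1_slot [([309.0, 175.0], 0.81), ([195.0, 114.0], 0.67), ([178.0, 233.0], 0.64)]
pen1 [([174.0, 329.0], 0.53), ([164.0, 311.0], 0.43), ([154.0, 301.0], 0.36), ([218.0, 216.0], 0.31)]
```

View pics/scene0.png

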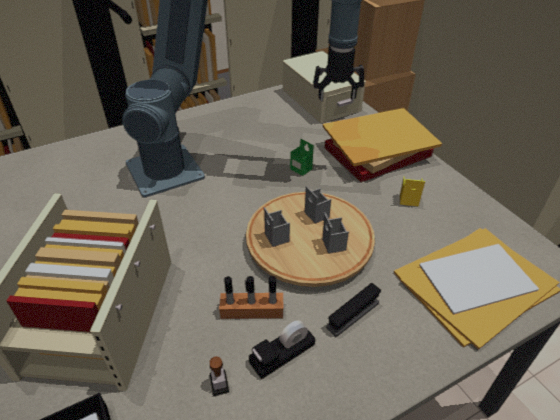

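View pics/top0.png

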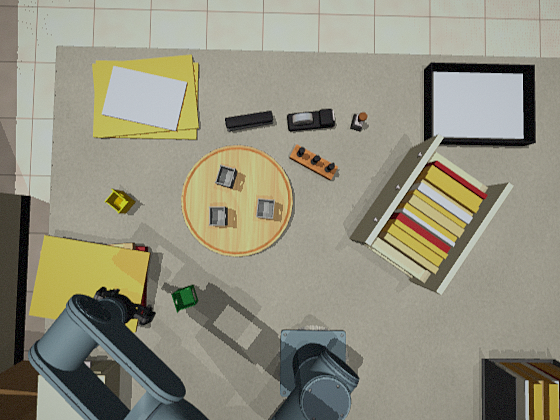

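Three grey boxes stand on the disc: scene (229,277), (206,317), (234,335); top (178,227), (215,219), (209,266). The green box (scene (158,302), top (296,186)) and the yellow box (scene (192,411), top (201,119)) are look-alikes off the disc. The panel with its screws faces the disc, and the pens stand at top about (152,302), (160,316), (168,330). I'll enlarge the boxes and the rack to confirm.

```bash
cat > h.py <<'E'
from plant import sense, viewer, r, recognise, mark_of
import cv2, numpy as np
from scipy.spatial.transform import Rotation as R
from scipy.optimize import least_squares
K={c:(viewer.calibration(c)["intrinsics"],viewer.calibration(c)["cam_to_world"]) for c in ("scene","top")}
def onz(c,rc,z):
    k,T=K[c]; d=T[:3,:3]@np.linalg.solve(k,[rc[1],rc[0],1]); o=T[:3,3]
    return o+d*(z-o[2])/d[2]
def proj(c,p):
    k,T=K[c]; q=(np.asarray(p,float)-T[:3,3])@T[:3,:3]@k.T
    return q[...,1::-1]/q[...,2:]
def grab(c,name=None):
    im=viewer.get_image(c)
    if name: cv2.imwrite(name,im[:,:,::-1])
    return im
def crop(im,r0,r1,c0,c1,s): return cv2.resize(np.ascontiguousarray(im[r0:r1,c0:c1]),None,fx=s,fy=s,interpolation=cv2.INTER_CUBIC)
E
python3 - <<'E'
from h import *
a=cv2.imread("pics/scene0.png");b=cv2.imread("pics/top0.png")
cv2.imwrite("pics/c1.png",np.hstack([crop(a,180,260,235,360,4)[:, :500],crop(b,155,235,205,280,4)]))
cv2.imwrite("pics/c2.png",np.vstack([crop(a,195,345,90,290,4)]))
for rc in ((224,151),(266,134)): print("screw",onz("scene",rc,200).round(1))
for c in("scene","top"):
    for n in("screw_a","pen1","turntable"):
        print(c,n,[(np.round(d["at"],1).tolist(),onz(c,d["at"],{"screw_a":200,"pen1":10,"turntable":0}[n]).round(0)[:2].tolist()) for d in mark_of(n,c)])
print("stand",onz("top",(164,313),0),onz("scene",(309,252),0)); print("rack",onz("scene",(317,151),0),onz("top",(194,378),0))
E
```

```text
screw [ 446.1 -144.6  200. ]
screw [ 551.5 -213.3  200. ]
scene screw_a [([224.2, 150.7], [446.0, -145.0]), ([265.5, 133.8], [550.0, -213.0])]
scene pen1 [([308.4, 234.0], [617.0, -29.0]), ([305.9, 270.0], [652.0, 51.0]), ([310.0, 252.0], [642.0, 7.0]), ([222.6, 326.1], [472.0, 328.0])]
scene turntable [([241.9, 308.6], [506.0, 249.0])]
top screw_a [([153.7, 420.1], [640.0, -270.0]), ([219.7, 374.7], [455.0, -144.0]), ([184.6, 393.3], [552.0, -195.0])]
top pen1 [([174.5, 328.7], [598.0, -44.0]), ([163.7, 311.1], [632.0, 13.0]), ([153.8, 301.4], [664.0, 45.0]), ([217.5, 216.3], [454.0, 313.0])]
top turntable [([199.6, 239.9], [513.0, 240.0]), ([120.2, 357.0], [779.0, -137.0]), ([217.2, 225.6], [455.0, 285.0])]
stand [632.63869667   5.62171482   0.        ] [632.76647789  11.25717557   0.        ]
rack [ 538.22208174 -210.54141402    0.        ] [ 538.98408572 -206.66873491    0.        ]
```

View pics/c1.png

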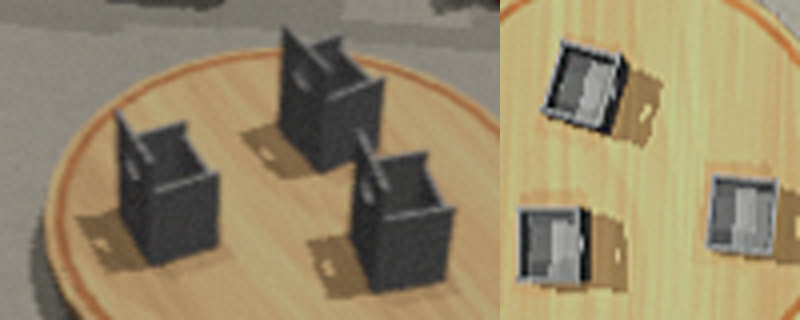

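View pics/c2.png

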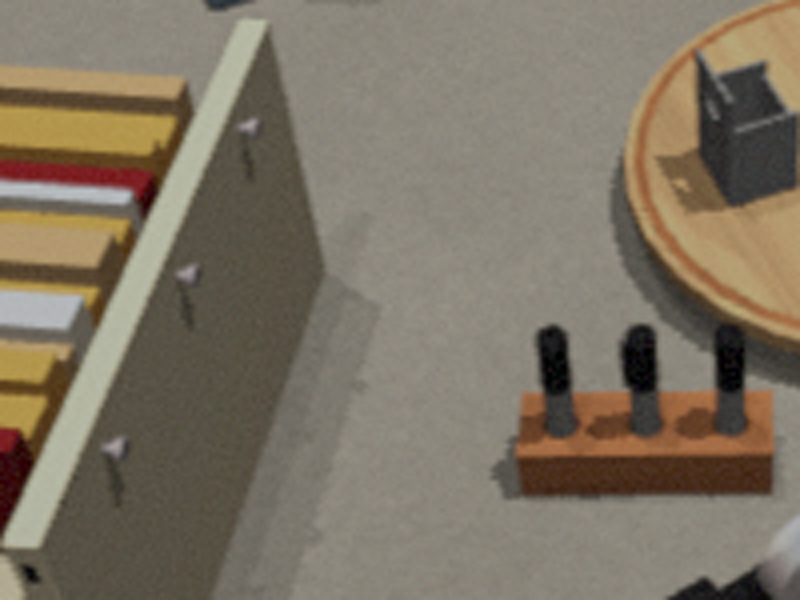

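The scene crop shows three grey boxes with their backs to the left, i.e. towards -y. It also shows screw heads at about (227,152), (263,137) and (306,119), and three pens. I'm now fitting box poses by silhouette, and the rack from corners and screws in both cameras.

```bash
cat >> h.py <<'E'
from scipy.optimize import minimize
def boxpolys(x,y,yaw,z0,fl=False):
    c,s=np.cos(yaw),np.sin(yaw)
    P=lambda L:[np.array([x+c*a-s*b,y+s*a+c*b,z0+h]) for a,b,h in L]
    F=[]
    for a,h in((25,97),(22,97),(-25,58),(-22,58)): F.append(P([(a,-28,0),(a,28,0),(a,28,h),(a,-28,h)]))
    F.append(P([(22,-28,97),(25,-28,97),(25,28,97),(22,28,97)]))
    for b in(-28,28,-25,25): F.append(P([(-25,b,0),(25,b,0),(25,b,70),(-25,b,58)]) if False else P([(-25,b,0),(25,b,0),(25,b,70),(-25,b,70)]))
    F.append(P([(-25,-28,0),(25,-28,0),(25,28,0),(-25,28,0)]))
    return F
def render(c,F,win,s=4):
    r0,r1,c0,c1=win; m=np.zeros(((r1-r0)*s,(c1-c0)*s),np.uint8)
    for f in F:
        q=(proj(c,np.array(f))[:,::-1]+.5-[c0,r0])*s-.5
        cv2.fillConvexPoly(m,cv2.convexHull(np.round(q*16).astype(np.int32)),255,cv2.LINE_AA,4)
    return cv2.resize(m,(c1-c0,r1-r0),interpolation=cv2.INTER_AREA)/255.
def greymask(im,win):
    r0,r1,c0,c1=win; f=im[r0:r1,c0:c1].astype(float)
    d=(f.max(2)-f.min(2))/(f.max(2)+1)
    return np.clip((.30-d)/.14,0,1)
def fitbox(ims,g,z0=42,cams=("scene","top")):
    W={}
    for c in cams:
        p=proj(c,np.array([[g[0],g[1],z0+45]]))[0]; h=(30,24) if c=="scene" else (19,19)
        W[c]=[int(p[0])-h[0],int(p[0])+h[0],int(p[1])-h[1],int(p[1])+h[1]]
    M={c:greymask(ims[c],W[c]) for c in cams}
    best=None
    for y0 in ([g[2]] if len(g)>2 else np.radians([-60,-80,-100,-120])):
        f=lambda v:sum(((render(c,boxpolys(v[0]*10,v[1]*10,v[2]/5,z0),W[c])-M[c])**2).sum() for c in cams)
        o=minimize(f,[g[0]/10,g[1]/10,y0*5],method="Nelder-Mead",options=dict(initial_simplex=np.array([[g[0]/10,g[1]/10,y0*5]]*4)+np.array([[0,0,0],[1,0,0],[0,1,0],[0,0,1]])))
        if best is None or o.fun<best.fun: best=o
    v=best.x; return v[0]*10,v[1]*10,v[2]/5,best.fun
E
cat > m1.py <<'E'
from h import *
ims={c:cv2.imread(f"pics/{c}0.png")[:,:,::-1] for c in("scene","top")}
for rc in((178,227),(215,219),(209,266)):
    g=onz("top",rc,80)
    for cams in(("scene","top"),("scene",),("top",)):
        a=fitbox(ims,g[:2],cams=cams); print(cams,np.round([a[0],a[1],np.degrees(a[2]),a[3]],1))
cv2.imwrite("pics/c3.png",crop(ims["top"][:,:,::-1],130,250,290,450,5))
E
python3 m1.py
```

```text
('scene', 'top') [ 578.2  280.1 -110.2  488.1]
('scene',) [ 575.7  281.3 -111.4  447.5]
('top',) [ 579.7  280.  -105.7   22.2]
('scene', 'top') [ 457.3  302.7  -95.5 1158.5]
('scene',) [ 452.5  305.2 -101.2 1098.4]
('top',) [458.7 302.2 -88.4  20.3]
('scene', 'top') [483.4 159.4 -98.8 352.1]
('scene',) [ 481.9  160.2 -101.3  329.5]
('top',) [483.8 159.  -95.4   5.2]
```

View pics/c3.png

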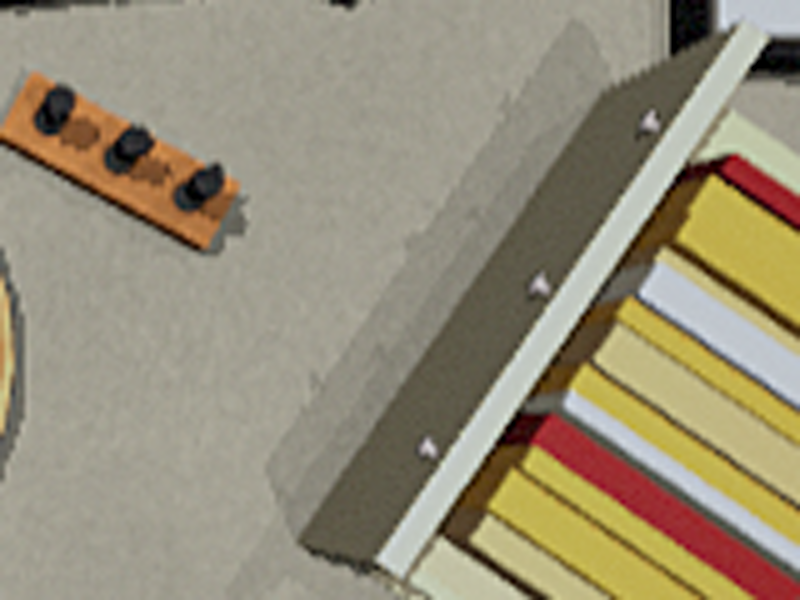

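```bash
cat > m2.py <<'E'
from h import *
import re
u=lambda p,off,s:((p[1]+.5)/s-.5+off[0],(p[0]+.5)/s-.5+off[1])
S={(-8,-110,200):(249,128),(-8,0,200):(187,273),(-8,110,200):(115,447),(0,-180,222):(268,22),(0,180,222):(45,548),(0,-180,0):(322,270)}
T={(-8,-110,200):(428,447),(-8,0,200):(540,286),(-8,110,200):(650,122),(0,-180,222):(378,562),(0,180,222):(740,22),(0,-180,0):(300,542),(0,180,0):(605,92)}
obs={"scene":{k:u(v,(195,90),4) for k,v in S.items()},"top":{k:u(v,(130,290),5) for k,v in T.items()}}
def f(v,cams):
    c,s=np.cos(v[2]),np.sin(v[2]); o=[]
    for cam in cams:
        for (a,b,h),rc in obs[cam].items(): o+=list(proj(cam,np.array([v[0]*1e3+c*a-s*b,v[1]*1e3+s*a+c*b,h]))-rc)
    return np.array(o)
for cams in(("scene",),("top",),("scene","top")):
    o=least_squares(f,[.54,-.207,-2.18],args=(cams,),loss="soft_l1"); v=o.x
    print(cams,np.round([v[0]*1e3,v[1]*1e3,np.degrees(v[2])],1),np.round(f(v,cams),1).reshape(-1,2).tolist())
ims={c:cv2.imread(f"pics/{c}0.png")[:,:,::-1] for c in("scene","top")}
import h
g0=greymask
h.greymask=lambda im,w:g0(im,w)*np.clip((105-im[w[0]:w[1],w[2]:w[3]].max(2).astype(float))/20,0,1) if w[1]-w[0]>50 else g0(im,w)
for g in((579,280),(458,302),(483.6,159)):
    a=fitbox(ims,g,cams=("scene",)); print(np.round([a[0],a[1],np.degrees(a[2]),a[3]],1))
# pen stand
P={"top":[(-50,u((58,108),(130,290),5)),(0,u((130,149),(130,290),5)),(50,u((200,187),(130,290),5))],"scene":[(0,u((562,425),(195,90),4)),(0,u((647,425),(195,90),4)),(0,u((732,425),(195,90),4))]}
for _,rc in P["scene"]: print("pen base",onz("scene",rc,40).round(1))
print("pen by net top:",[onz("top",q,10).round(1)[:2] for q in((174.5,328.7),(163.7,311.1),(153.8,301.4))])
print("block corners z40 top",[onz("top",u(p,(130,290),5),40).round(1)[:2] for p in((38,72),(240,184),(207,240),(2,125))])
print("scene",[onz("scene",u(p,(195,90),4),40).round(1)[:2] for p in((521,394),(773,394),(771,457),(517,455))])
E
python3 m2.py
```

```text
('scene',) [ 543.2 -212.2 -123.4] [[0.1, 0.2], [0.5, 0.8], [0.4, 1.1], [-1.2, -1.1], [-0.1, -1.8], [-0.2, 0.1]]
('top',) [ 543.  -213.2 -123.7] [[0.2, 0.0], [-0.3, -0.2], [0.1, -0.3], [0.3, 0.1], [-0.4, 1.2], [0.6, -0.7], [-0.4, 0.1]]
('scene', 'top') [ 543.  -212.8 -123.6] [[0.1, 0.1], [0.6, 0.5], [0.4, 0.6], [-1.2, -1.1], [-0.1, -2.6], [-0.2, 0.2], [0.2, -0.1], [-0.3, -0.4], [0.0, -0.5], [0.3, 0.1], [-0.4, 0.9], [0.7, -0.7], [-0.5, -0.1]]
[ 576.   280.9 -112.3  406.3]
[ 459.8  299.6 -100.9  320.9]
[ 483.   159.3 -102.9   97. ]
pen base [613.9 -35.2  40. ]
pen base [637.8   8.8  40. ]
pen base [661.8  52.8  40. ]
pen by net top: [array([598.3, -44.3]), array([632.1,  12.9]), array([663.6,  44.6])]
block corners z40 top [array([689.6,  60.8]), array([621.1, -67.6]), array([585.3, -47.1]), array([655.5,  83. ])]
scene [array([581.3, -47.5]), array([653.5,  85.1]), array([692.7,  62.1]), array([620.9, -67. ])]
```

```bash
cat >> h.py <<'E'
RX,RY,RYAW=543.,-212.8,np.radians(-123.6)
def rack(a,b,z): c,s=np.cos(RYAW),np.sin(RYAW); return np.array([RX+c*a-s*b,RY+s*a+c*b,z])
def tool(yaw): # tool y along yaw (rad), z down
    y=np.array([np.cos(yaw),np.sin(yaw),0]); z=np.array([0,0,-1.]); return R.from_matrix(np.c_[np.cross(y,z),y,z])
def plan(p,yawdeg,n=8,grip=100,via=None):
    s=sense(); P=s["ee_pos"]; A=R.from_rotvec(s["orientation"]); B=tool(np.radians(yawdeg)); d=(A.inv()*B).as_rotvec()
    out=[]
    for i in range(8):
        if i>=n: out+=[0]*6+[grip]; continue
        Ai=A*R.from_rotvec(d*i/n); out+=[*(Ai.inv().apply((np.array(p)-P)/n)/1e3).round(4),*(d/n).round(3),grip]
    print("t",round(s["t"],2),"at",P.round(1),"F",s["force"].round(1),"w",round(s["width"],1),"dist",np.linalg.norm(p-P).round(1),"turn",np.degrees(np.linalg.norm(d)).round(1))
    print([float(x) for x in out])
E
python3 -c "
from h import *
plan(np.array([483.8,159,380]),-5.4)"
```

```text
t 1.2 at [235.2 497.2 404.7] F [-0.1 -0.3 -0.6] w 85.3 dist 420.5 turn 70.1
[-0.0462, -0.0249, 0.0031, -0.0, 0.0, 0.153, 100.0, -0.0494, -0.0176, 0.0031, -0.0, 0.0, 0.153, 100.0, -0.0515, -0.0099, 0.0031, -0.0, 0.0, 0.153, 100.0, -0.0524, -0.0019, 0.0031, -0.0, 0.0, 0.153, 100.0, -0.0521, 0.0061, 0.0031, -0.0, 0.0, 0.153, 100.0, -0.0506, 0.014, 0.0031, -0.0, 0.0, 0.153, 100.0, -0.0479, 0.0215, 0.0031, -0.0, 0.0, 0.153, 100.0, -0.044, 0.0285, 0.0031, -0.0, 0.0, 0.153, 100.0]
```

move_arm --moves '[-0.046,-0.025,0.003,0,0,0.153,100,-0.049,-0.018,0.003,0,0,0.153,100,-0.0515,-0.01,0.003,0,0,0.153,100,-0.052,-0.002,0.003,0,0,0.153,100,-0.052,0.006,0.003,0,0,0.153,100,-0.051,0.014,0.003,0,0,0.153,100,-0.048,0.0215,0.003,0,0,0.153,100,-0.044,0.0285,0.003,0,0,0.153,100]' --force 60

```text
t: 2.2
ee_pos: [482.9, 148.3, 381.1]
orientation: [2.357, 2.076, 0.009]
force: [0.7, 0.5, 0.4]
width: 85.1
```

```bash
python3 -c "
from h import *
plan(np.array([483.8,159,258]),-5.4,5)"
```

```text
t 2.2 at [482.9 148.3 381.1] F [0.7 0.5 0.4] w 85.1 dist 123.6 turn 1.9
[0.002, -0.0002, 0.0246, 0.001, -0.001, -0.006, 100.0, 0.0021, -0.0002, 0.0246, 0.001, -0.001, -0.006, 100.0, 0.0021, -0.0001, 0.0246, 0.001, -0.001, -0.006, 100.0, 0.0021, -0.0001, 0.0246, 0.001, -0.001, -0.006, 100.0, 0.0021, -0.0001, 0.0246, 0.001, -0.001, -0.006, 100.0, 0.0, 0.0, 0.0, 0.0, 0.0, 0.0, 100.0, 0.0, 0.0, 0.0, 0.0, 0.0, 0.0, 100.0, 0.0, 0.0, 0.0, 0.0, 0.0, 0.0, 100.0]
```

move_arm --moves '[0.008,0,0.01,0.005,-0.005,-0.03,100,0.0025,-0.0005,0.023,0,0,0,100,0,0,0.03,0,0,0,100,0,0,0.03,0,0,0,100,0,0,0.023,0,0,0,100,0,0,0.007,0,0,0,100,0,0,0,0,0,0,100,0,0,0,0,0,0,100]'

```text
t: 3.2
ee_pos: [483.9, 160.8, 255.2]
orientation: [-2.319, -2.119, -0.0]
force: [-0.1, 0.9, -0.1]
width: 85.9
```

```bash
python3 -c "
from h import *
plan(np.array([483.8,159,258]),-5.4,1)
a=grab('scene');b=grab('top')
cv2.imwrite('pics/g1.png',np.hstack([crop(a,170,270,235,335,4)[:, :,::-1],crop(b,155,255,215,315,4)[:,:,::-1]]))"
```

```text
t 3.2 at [483.9 160.8 255.2] F [-0.1  0.9 -0.1] w 85.9 dist 3.4 turn 0.2
[-0.0018, 0.0001, -0.0028, -0.0, -0.0, 0.004, 100.0, 0.0, 0.0, 0.0, 0.0, 0.0, 0.0, 100.0, 0.0, 0.0, 0.0, 0.0, 0.0, 0.0, 100.0, 0.0, 0.0, 0.0, 0.0, 0.0, 0.0, 100.0, 0.0, 0.0, 0.0, 0.0, 0.0, 0.0, 100.0, 0.0, 0.0, 0.0, 0.0, 0.0, 0.0, 100.0, 0.0, 0.0, 0.0, 0.0, 0.0, 0.0, 100.0, 0.0, 0.0, 0.0, 0.0, 0.0, 0.0, 100.0]
```

View pics/g1.png

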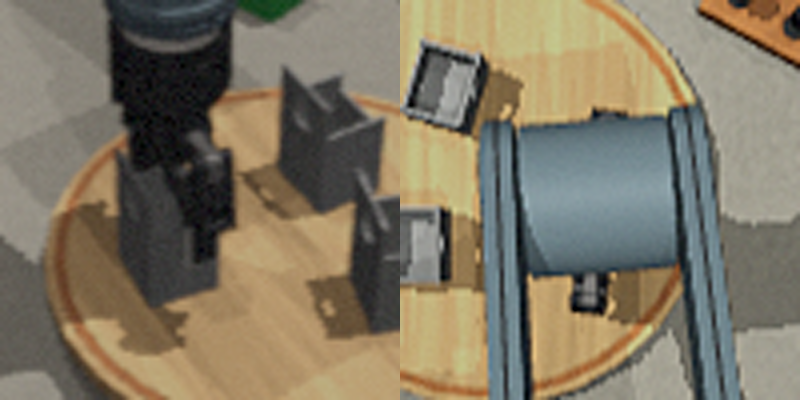

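The fingers straddle box3 (scene crop, about (225,205)). Now I close and lift.

move_arm --moves '[-0.002,0,-0.003,0,0,0.004,100,0,0,0,0,0,0,0,0,0,0,0,0,0,0,0,0,0,0,0,0,0,0,0,0,0,0,0,0,0,0,0,0,0,0,0,0,0,0,0,0,0,0,0,0,0,0,0,0,0]' --force 60

```text
t: 4.3
ee_pos: [484.3, 158.3, 260.2]
orientation: [2.323, 2.112, 0.004]
force: [-0.0, 0.3, 0.9]
width: 54.9
```

```bash
python3 -c "
from h import *
s=sense();print(s['ee_pos'],s['width'],s['force'],s['joints'].round(2))
p=s['ee_pos'];plan(np.array([p[0],p[1],395]),-5.4,4,0)"
```

```text
[484.27657925 158.28102555 260.22201448] 54.87416089960848 [-0.04928005  0.28364698  0.90323558] [0.1  0.33 1.82 0.   0.98 0.19]
t 4.3 at [484.3 158.3 260.2] F [-0.   0.3  0.9] w 54.9 dist 134.8 turn 0.2
[0.0, 0.0001, -0.0337, 0.001, -0.0, -0.0, 0.0, 0.0, 0.0001, -0.0337, 0.001, -0.0, -0.0, 0.0, 0.0, 0.0001, -0.0337, 0.001, -0.0, -0.0, 0.0, 0.0, 0.0, -0.0337, 0.001, -0.0, -0.0, 0.0, 0.0, 0.0, 0.0, 0.0, 0.0, 0.0, 0.0, 0.0, 0.0, 0.0, 0.0, 0.0, 0.0, 0.0, 0.0, 0.0, 0.0, 0.0, 0.0, 0.0, 0.0, 0.0, 0.0, 0.0, 0.0, 0.0, 0.0, 0.0]
```

move_arm --moves '[0,0,-0.034,0,0,0,0,0,0,-0.034,0,0,0,0,0,0,-0.034,0,0,0,0,0,0,-0.033,0,0,0,0,0,0,0,0,0,0,0,0,0,0,0,0,0,0,0,0,0,0,0,0,0,0,0,0,0,0,0,0]'

```text
t: 5.3
ee_pos: [482.1, 157.9, 392.1]
orientation: [-2.32, -2.109, 0.013]
force: [0.2, 0.5, -2.7]
width: 55.1
```

```bash
python3 -c "
from h import *
plan(rack(-70,110,380),-33.6,8,0)
a=grab('scene');cv2.imwrite('pics/l1.png',crop(a,120,270,210,360,4)[:,:,::-1])"
```

```text
t 5.3 at [482.1 157.9 392.1] F [ 0.2  0.5 -2.7] w 55.1 dist 419.6 turn 28.1
[-0.0442, 0.0283, 0.0013, -0.001, 0.001, 0.061, 0.0, -0.0424, 0.0309, 0.0013, -0.001, 0.001, 0.061, 0.0, -0.0404, 0.0335, 0.0013, -0.001, 0.001, 0.061, 0.0, -0.0383, 0.0359, 0.0013, -0.001, 0.001, 0.061, 0.0, -0.036, 0.0381, 0.0014, -0.001, 0.001, 0.061, 0.0, -0.0336, 0.0403, 0.0014, -0.001, 0.001, 0.061, 0.0, -0.031, 0.0423, 0.0014, -0.001, 0.001, 0.061, 0.0, -0.0284, 0.0441, 0.0015, -0.001, 0.001, 0.061, 0.0]
```

View pics/l1.png

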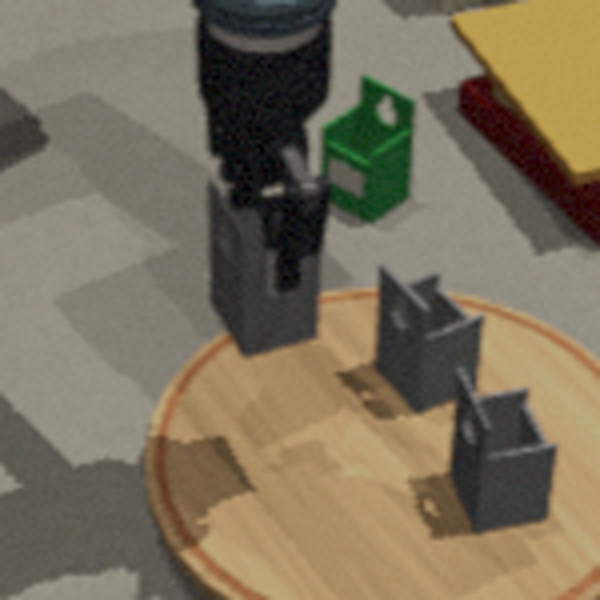

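The box is held level. Carrying it to in front of screw c.

move_arm --moves '[-0.044,0.028,0.0013,0,0,0.061,0,-0.042,0.031,0.0013,0,0,0.061,0,-0.04,0.0335,0.0013,0,0,0.061,0,-0.038,0.036,0.0013,0,0,0.061,0,-0.036,0.038,0.0013,0,0,0.061,0,-0.034,0.04,0.0013,0,0,0.061,0,-0.031,0.042,0.0013,0,0,0.061,0,-0.028,0.044,0.0013,0,0,0.061,0]'

```text
t: 6.35
ee_pos: [676.4, -221.7, 372.9]
orientation: [-2.762, -1.472, 0.021]
force: [0.7, -0.1, -0.7]
width: 54.6
```

```bash
python3 -c "
from h import *
plan(rack(-60,110,346),-33.6,4,0)"
```

```text
t 6.35 at [ 676.4 -221.7  372.9] F [ 0.7 -0.1 -0.7] w 54.6 dist 28.3 turn 1.0
[-0.0016, -0.0014, 0.0068, -0.004, 0.002, -0.001, 0.0, -0.0016, -0.0014, 0.0067, -0.004, 0.002, -0.001, 0.0, -0.0016, -0.0014, 0.0067, -0.004, 0.002, -0.001, 0.0, -0.0016, -0.0015, 0.0067, -0.004, 0.002, -0.001, 0.0, 0.0, 0.0, 0.0, 0.0, 0.0, 0.0, 0.0, 0.0, 0.0, 0.0, 0.0, 0.0, 0.0, 0.0, 0.0, 0.0, 0.0, 0.0, 0.0, 0.0, 0.0, 0.0, 0.0, 0.0, 0.0, 0.0, 0.0, 0.0]
```

move_arm --moves '[-0.002,-0.0015,0.007,-0.004,0.002,0,0,-0.0015,-0.0015,0.0065,-0.004,0.002,0,0,-0.0015,-0.0015,0.0065,-0.004,0.002,0,0,-0.0015,-0.0015,0.0065,-0.004,0.002,0,0,0,0,0,0,0,0,0,0,0,0,0,0,0,0,0,0,0,0,0,0,0,0,0,0,0,0,0,0]'

```text
t: 7.35
ee_pos: [666.9, -223.6, 342.7]
orientation: [-2.77, -1.476, -0.001]
force: [0.3, 0.2, -1.7]
width: 54.8
```

```bash
cat > st.py <<'E'
from h import *
import sys
def st():
    s=sense(); p=s["ee_pos"]-np.array([RX,RY,0]); c,q=np.cos(RYAW),np.sin(RYAW); f=s["force"]
    print("t",round(s["t"],2),"TCP in rack",np.round([p[0]*c+p[1]*q,-p[0]*q+p[1]*c,p[2]],1),"F rack",np.round([f[0]*c+f[1]*q,-f[0]*q+f[1]*c,f[2]],1),"w",round(s["width"],1),"rot err(tool) deg",np.degrees((R.from_rotvec(s["orientation"]).inv()*tool(RYAW+np.pi/2)).as_rotvec()).round(1))
if __name__=="__main__": st()
E
python3 - <<'E'
from h import *
from st import st
st()
a=grab('scene');cv2.imwrite('pics/p1.png',crop(a,210,360,60,210,4)[:,:,::-1])
E
```

```text
t 7.35 TCP in rack [-59.6 109.2 342.7] F rack [-0.3  0.1 -1.7] w 54.8 rot err(tool) deg [-0.1 -0.1 -0.3]
```

View pics/p1.png

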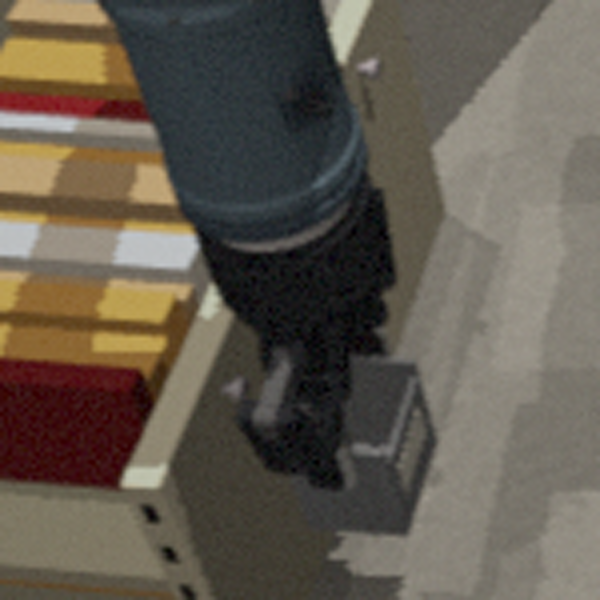

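```bash
python3 - <<'E'
from h import *
z0=342.7-218
for n,p in dict(frontnearbot=(-25,28,0),frontfarbot=(-25,-28,0),fronttopnear=(-25,28,58),fronttopfar=(-25,-28,58),backtopfar=(25,-28,97),backtopnear=(25,28,97),backnearbot=(25,28,0)).items():
    q=proj("scene",rack(-59.6+p[0],109.2+p[1],z0+p[2])); print(n,((q[::-1]-[60,210])*4).round())
E
```

```text
frontnearbot [404. 535.]
frontfarbot [434. 440.]
fronttopnear [383. 468.]
fronttopfar [415. 371.]
backtopfar [300. 315.]
backtopnear [261. 412.]
backnearbot [305. 528.]
```

The box edges match the model projection to about 2 mm. I raise 3 mm, nudge y by 1 mm and advance slowly onto the screw.

move_arm --moves '[0,0.001,-0.0035,0,0,-0.005,0,-0.01,0,0,0,0,0,0,-0.008,0,0,0,0,0,0,-0.003,0,0,0,0,0,0,-0.003,0,0,0,0,0,0,-0.003,0,0,0,0,0,0,0,0,0,0,0,0,0,0,0,0,0,0,0,0]'

```text
t: 8.4
ee_pos: [651.6, -249.1, 346.4]
orientation: [-2.767, -1.482, -0.001]
force: [-0.6, 0.1, -1.3]
width: 54.8
```

```bash
python3 st.py
```

```text
t 8.4 TCP in rack [-29.8 110.5 346.4] F rack [ 0.3 -0.5 -1.3] w 54.8 rot err(tool) deg [-0.1 -0.1 -0. ]
```

move_arm --moves '[-0.002,0,0,0,0,0,0,-0.002,0,0,0,0,0,0,0,0,0,0,0,0,0,-0.001,0,0,0,0,0,0,0,0,0,0,0,0,0,0,0,0,0,0,0,0,0,0,0,0,0,0,0,0,0,0,0,0,0,0]'

```text
t: 9.4
ee_pos: [649.2, -252.6, 346.4]
orientation: [-2.766, -1.483, -0.002]
force: [1.0, 0.5, -2.0]
width: 54.8
```

```bash
python3 st.py
```

```text
t 9.4 TCP in rack [-25.6 110.4 346.4] F rack [-0.9  0.5 -2. ] w 54.8 rot err(tool) deg [-0.1 -0.2  0. ]
```

move_arm --moves '[-0.0015,0,0,0,0,0,0,0,0,0,0,0,0,0,-0.001,0,0,0,0,0,0,0,0,0,0,0,0,0,0,0,0,0,0,0,0,0,0,0,0,0,0,0,0,0,0,0,0,0,0,0,0,0,0,0,0,0]'

```text
t: 10.4
ee_pos: [648.7, -253.1, 346.5]
orientation: [-2.764, -1.484, -0.009]
force: [1.2, 2.4, -1.8]
width: 54.7
```

```bash
python3 st.py
```

```text
t 10.4 TCP in rack [-25.  110.3 346.5] F rack [-2.7 -0.3 -1.8] w 54.7 rot err(tool) deg [-0.1 -0.4  0.1]
```

Touching the panel. Now pulling down.

move_arm --moves '[0,0,0.003,0,0,0,0,0,0,0.003,0,0,0,0,0,0,0.003,0,0,0,0,0,0,0,0,0,0,0,0,0,0,0,0,0,0,0,0,0,0,0,0,0,0,0,0,0,0,0,0,0,0,0,0,0,0,0]'

```text
t: 11.4
ee_pos: [648.8, -253.1, 337.3]
orientation: [-2.764, -1.484, -0.009]
force: [1.6, 2.9, -0.8]
width: 55.0
```

```bash
python3 st.py
```

```text
t 11.4 TCP in rack [-25.  110.4 337.3] F rack [-3.3 -0.3 -0.8] w 55.0 rot err(tool) deg [-0.1 -0.4  0.1]
```

move_arm --moves '[0,0,0.003,0,0,0,0,0,0,0.002,0,0,0,0,0,0,0.0015,0,0,0,0,0,0,0.001,0,0,0,0,0,0,0,0,0,0,0,0,0,0,0,0,0,0,0,0,0,0,0,0,0,0,0,0,0,0,0,0]'

```text
t: 12.4
ee_pos: [648.7, -253.0, 331.9]
orientation: [-2.766, -1.485, -0.01]
force: [1.0, 3.4, 1.1]
width: 54.6
```

```bash
python3 st.py
```

```text
t 12.4 TCP in rack [-25.  110.3 331.9] F rack [-3.4 -1.   1.1] w 54.6 rot err(tool) deg [ 0.1 -0.4  0.1]
```

move_arm --moves '[0,0,0.001,0,0,0,0,0,0,0.001,0,0,0,0,0,0,0,0,0,0,0,0,0,0,0,0,0,100,0,0,0,0,0,0,100,0,0,0,0,0,0,100,0,0,0,0,0,0,100,0,0,0,0,0,0,100]'

```text
t: 13.4
ee_pos: [648.1, -254.6, 330.5]
orientation: [2.768, 1.485, 0.007]
force: [-0.2, 0.8, -0.6]
width: 85.6
```

move_arm --moves '[0.001,0,-0.02,0,0,0,100,0,0,-0.03,0,0,0,100,0,0,-0.04,0,0,0,100,0.06,0,0,0,0,0,100,0.06,0,0,0,0,0,100,0.06,0,0,0,0,0,100,0,0,0,0,0,0,100,0,0,0,0,0,0,100]'

```text
t: 14.4
ee_pos: [750.4, -101.9, 423.6]
orientation: [2.77, 1.48, 0.007]
force: [-0.0, 0.0, -0.2]
width: 85.3
```

```bash
cat > m3.py <<'E'
from h import *
import h,sys
g0=greymask
h.greymask=lambda im,w:g0(im,w)*np.clip((105-im[w[0]:w[1],w[2]:w[3]].max(2).astype(float))/20,0,1) if w[1]-w[0]>50 else g0(im,w)
n=sys.argv[1]
ims={c:grab(c) for c in("scene","top")}
for k in range(2,len(sys.argv),2):
    g=(float(sys.argv[k]),float(sys.argv[k+1]))
    for c in("top","scene"):
        a=fitbox(ims,g,cams=(c,)); print(c,np.round([a[0],a[1],np.degrees(a[2]),a[3]],1))
cv2.imwrite(f"pics/{n}.png",np.hstack([crop(ims["scene"],190,350,80,230,3),crop(ims["top"],150,310,200,310,3)])[:,:,::-1])
E
python3 st.py; python3 m3.py h1 579 280 458 302
python3 -c "
from h import *
plan(np.array([579,280,390]),-15,8)"
```

```text
t 14.4 TCP in rack [-207.1  111.4  423.6] F rack [-0.  -0.  -0.2] w 85.3 rot err(tool) deg [ 0.2 -0.2 -0.2]
top [ 579.   281.5 -103.9   22.1]
scene [ 575.9  282.1 -111.7  409.8]
top [457.4 299.7 -87.7  19.5]
scene [458.4 298.4 -99.7 304.4]
t 14.5 at [ 750.  -102.6  423.7] F [-0.9 -0.4 -0.1] w 85.2 dist 420.4 turn 18.9
[0.0278, -0.0444, 0.0042, 0.0, -0.0, -0.041, 100.0, 0.0296, -0.0432, 0.0042, 0.0, -0.0, -0.041, 100.0, 0.0313, -0.042, 0.0042, 0.0, -0.0, -0.041, 100.0, 0.033, -0.0406, 0.0042, 0.0, -0.0, -0.041, 100.0, 0.0347, -0.0392, 0.0042, 0.0, -0.0, -0.041, 100.0, 0.0363, -0.0378, 0.0042, 0.0, -0.0, -0.041, 100.0, 0.0378, -0.0363, 0.0042, 0.0, -0.0, -0.041, 100.0, 0.0393, -0.0347, 0.0042, 0.0, -0.0, -0.041, 100.0]
```

View pics/h1.png

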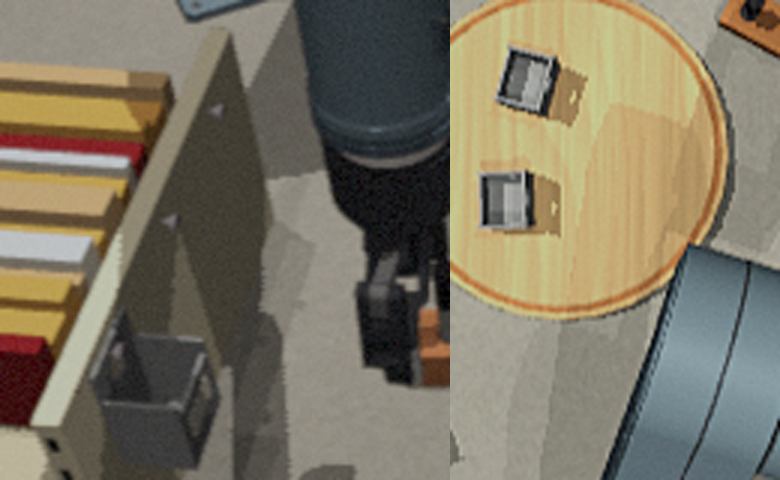

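Box is hanging on screw c (crop about (400,160)). Next is the box at (579,281), yaw about -104°.

move_arm --moves '[0.028,-0.044,0.004,0,0,-0.041,100,0.0295,-0.043,0.004,0,0,-0.041,100,0.031,-0.042,0.004,0,0,-0.041,100,0.033,-0.0405,0.004,0,0,-0.041,100,0.0345,-0.039,0.004,0,0,-0.041,100,0.036,-0.038,0.004,0,0,-0.041,100,0.038,-0.036,0.004,0,0,-0.041,100,0.035,-0.03,0.004,0,0,-0.041,100]'

```text
t: 15.5
ee_pos: [580.2, 266.3, 391.5]
orientation: [2.505, 1.888, 0.01]
force: [0.1, 0.5, -0.5]
width: 85.8
```

```bash
python3 -c "
from h import *
plan(np.array([579,281,385]),-14,1)
ims={c:grab(c) for c in('scene','top')}
print(fitbox(ims,(457,300),cams=('top',)))"
```

```text
t 15.5 at [580.2 266.3 391.5] F [ 0.1  0.5 -0.5] w 85.8 dist 16.1 turn 2.0
[0.0138, -0.0053, 0.0065, 0.008, -0.002, -0.035, 100.0, 0.0, 0.0, 0.0, 0.0, 0.0, 0.0, 100.0, 0.0, 0.0, 0.0, 0.0, 0.0, 0.0, 100.0, 0.0, 0.0, 0.0, 0.0, 0.0, 0.0, 100.0, 0.0, 0.0, 0.0, 0.0, 0.0, 0.0, 100.0, 0.0, 0.0, 0.0, 0.0, 0.0, 0.0, 100.0, 0.0, 0.0, 0.0, 0.0, 0.0, 0.0, 100.0, 0.0, 0.0, 0.0, 0.0, 0.0, 0.0, 100.0]
(np.float64(457.0820542824569), np.float64(299.70167476977514), np.float64(-1.5301653348703852), np.float64(41.564780382650625))
```

move_arm --moves '[0.014,-0.005,0.006,0.008,-0.002,-0.035,100,0,0,0,0,0,0,100,0,0,0.025,0,0,0,100,0,0,0.03,0,0,0,100,0,0,0.03,0,0,0,100,0,0,0.02,0,0,0,100,0,0,0.01,0,0,0,100,0,0,0,0,0,0,100]'

```text
t: 16.6
ee_pos: [583.3, 274.6, 268.1]
orientation: [2.481, 1.925, 0.002]
force: [-0.4, -0.3, -0.7]
width: 85.5
```

```bash
python3 -c "
from h import *
plan(np.array([579,281,260]),-14,1)
for c in('scene','top'):
  grab(c)
  print(c,[np.round(d['at']).tolist() for d in recognise('box1',c)])"
```

```text
t 16.6 at [583.3 274.6 268.1] F [-0.4 -0.3 -0.7] w 85.5 dist 11.1 turn 0.4
[0.0051, -0.0058, 0.008, 0.002, 0.0, -0.007, 100.0, 0.0, 0.0, 0.0, 0.0, 0.0, 0.0, 100.0, 0.0, 0.0, 0.0, 0.0, 0.0, 0.0, 100.0, 0.0, 0.0, 0.0, 0.0, 0.0, 0.0, 100.0, 0.0, 0.0, 0.0, 0.0, 0.0, 0.0, 100.0, 0.0, 0.0, 0.0, 0.0, 0.0, 0.0, 100.0, 0.0, 0.0, 0.0, 0.0, 0.0, 0.0, 100.0, 0.0, 0.0, 0.0, 0.0, 0.0, 0.0, 100.0]
scene [[204.0, 314.0], [191.0, 411.0], [324.0, 134.0], [238.0, 334.0], [308.0, 252.0]]
top [[204.0, 120.0], [297.0, 185.0], [212.0, 217.0], [149.0, 407.0], [185.0, 228.0]]
```

move_arm --moves '[0.005,-0.006,0.006,0,0,-0.007,100,0,0,0.001,0,0,0,100,0,0,0,0,0,0,0,0,0,0,0,0,0,0,0,0,0,0,0,0,0,0,0,0,0,0,0,0,0,0,0,0,0,0,0,0,0,0,0,0,0,0]'

```text
t: 17.8
ee_pos: [578.6, 283.0, 264.5]
orientation: [2.47, 1.935, 0.011]
force: [-0.0, 0.2, 0.6]
width: 54.7
```

```bash
python3 -c "
from h import *
plan(np.array([579,281,260]),-14,1,0)"|head -1
```

```text
t 17.8 at [578.6 283.  264.5] F [-0.   0.2  0.6] w 54.7 dist 4.9 turn 0.5
```

move_arm --moves '[0,0,-0.03,0,0,0,0,0,0,-0.035,0,0,0,0,0,0,-0.035,0,0,0,0,0,0,-0.025,0,0,0,0,0,-0.02,0,0,0,0.03,0,0,-0.04,0,0,0,0.04,0,0,-0.045,0,0,0,0.04,0,0,-0.03,0,0,0,0.03,0]'

```text
t: 18.8
ee_pos: [447.2, 321.7, 388.9]
orientation: [2.608, 1.747, 0.002]
force: [0.4, 0.1, -1.8]
width: 54.8
```

```bash
python3 -c "
from h import *
plan(rack(-70,0,370),-33.6,8,0)"
```

```text
t 18.8 at [447.2 321.7 388.9] F [ 0.4  0.1 -1.8] w 54.8 dist 495.2 turn 11.2
[-0.0486, 0.0382, 0.0025, 0.0, -0.0, 0.024, 0.0, -0.0477, 0.0394, 0.0025, 0.0, -0.0, 0.024, 0.0, -0.0467, 0.0405, 0.0024, 0.0, -0.0, 0.024, 0.0, -0.0457, 0.0417, 0.0024, 0.0, -0.0, 0.024, 0.0, -0.0447, 0.0428, 0.0024, 0.0, -0.0, 0.024, 0.0, -0.0436, 0.0439, 0.0024, 0.0, -0.0, 0.024, 0.0, -0.0425, 0.0449, 0.0024, 0.0, -0.0, 0.024, 0.0, -0.0414, 0.046, 0.0024, 0.0, -0.0, 0.024, 0.0]
```

I moved those last rows the wrong way. The box stayed clear of the other one (its bottom was at about 166 mm), so no harm. Continuing to screw b.

move_arm --moves '[-0.0485,0.038,0.0025,0,0,0.024,0,-0.0475,0.039,0.0025,0,0,0.024,0,-0.0465,0.0405,0.0025,0,0,0.024,0,-0.0455,0.0415,0.0025,0,0,0.024,0,-0.0445,0.043,0.0025,0,0,0.024,0,-0.0435,0.044,0.0025,0,0,0.024,0,-0.038,0.04,0.002,0,0,0.024,0,-0.02,0.03,0.002,0,0,0.024,0]'

```text
t: 19.8
ee_pos: [578.9, -123.9, 368.9]
orientation: [2.759, 1.502, 0.004]
force: [0.9, 0.1, -1.1]
width: 54.4
```

```bash
python3 st.py; python3 -c "
from h import *
plan(rack(-58,0.5,350.5),-33.6,4,0)"
```

```text
t 19.8 TCP in rack [-94.  -19.3 368.9] F rack [-0.6  0.7 -1.1] w 54.4 rot err(tool) deg [ 0.1 -0.1  0.7]
t 19.8 at [ 578.9 -123.9  368.9] F [ 0.9  0.1 -1.1] w 54.4 dist 45.0 turn 0.7
[-0.0091, 0.0048, 0.0046, 0.0, -0.0, 0.003, 0.0, -0.009, 0.0049, 0.0046, 0.0, -0.0, 0.003, 0.0, -0.009, 0.0049, 0.0046, 0.0, -0.0, 0.003, 0.0, -0.009, 0.0049, 0.0046, 0.0, -0.0, 0.003, 0.0, 0.0, 0.0, 0.0, 0.0, 0.0, 0.0, 0.0, 0.0, 0.0, 0.0, 0.0, 0.0, 0.0, 0.0, 0.0, 0.0, 0.0, 0.0, 0.0, 0.0, 0.0, 0.0, 0.0, 0.0, 0.0, 0.0, 0.0, 0.0]
```

move_arm --moves '[-0.009,0.005,0.0045,0,0,0.003,0,-0.009,0.005,0.0045,0,0,0.003,0,-0.009,0.005,0.0045,0,0,0.003,0,-0.007,0.0045,0.0045,0,0,0.003,0,0,0,0,0,0,0,0,0,0,0,0,0,0,0,0,0,0,0,0,0,0,0,0,0,0,0,0,0]'

```text
t: 20.8
ee_pos: [575.9, -163.7, 349.0]
orientation: [-2.766, -1.485, -0.002]
force: [-0.7, 0.9, -1.7]
width: 54.5
```

```bash
python3 st.py; python3 - <<'E'
from h import *
a=grab('scene')
cv2.imwrite('pics/p2.png',crop(a,190,340,80,230,4)[:,:,::-1])
s=sense(); z0=s["ee_pos"][2]-222.5; p=s["ee_pos"]
for n,(x,y,z) in dict(frontnearbot=(-25,28,0),frontfarbot=(-25,-28,0),fronttopnear=(-25,28,58),fronttopfar=(-25,-28,58),backtopnear=(25,28,97)).items():
    c,q=np.cos(RYAW),np.sin(RYAW)
    w=proj("scene",np.array([p[0]+c*x-q*y,p[1]+q*x+c*y,z0+z])); print(n,((w[::-1]-[80,190])*4).round())
E
```

```text
t 20.8 TCP in rack [-5.91e+01  2.00e-01  3.49e+02] F rack [-0.4 -1.1 -1.7] w 54.5 rot err(tool) deg [-0.1 -0.1  0.1]
frontnearbot [378. 434.]
frontfarbot [403. 353.]
fronttopnear [361. 365.]
fronttopfar [388. 283.]
backtopnear [251. 309.]
```

View pics/p2.png

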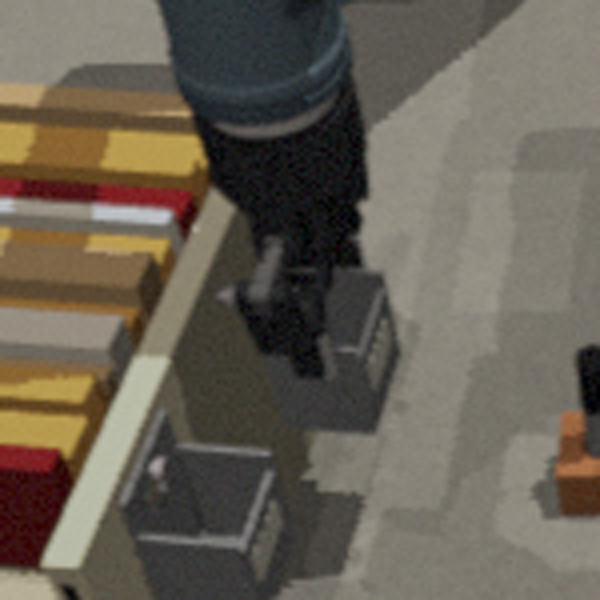

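The box matches the model, and the hung box shows the screw head near the top of its back plate (157,465). Advancing onto screw b.

move_arm --moves '[0,0,-0.0015,0,0,0,0,-0.01,0,0,0,0,0,0,-0.008,0,0,0,0,0,0,-0.003,0,0,0,0,0,0,-0.003,0,0,0,0,0,0,-0.002,0,0,0,0,0,0,-0.002,0,0,0,0,0,0,0,0,0,0,0,0,0]'

```text
t: 21.85
ee_pos: [559.4, -188.6, 350.7]
orientation: [-2.766, -1.484, -0.004]
force: [0.3, 0.6, -1.8]
width: 54.6
```

```bash
python3 st.py
```

```text
t 21.85 TCP in rack [-2.920e+01  3.000e-01  3.507e+02] F rack [-0.7 -0.1 -1.8] w 54.6 rot err(tool) deg [-0.  -0.2  0. ]
```

move_arm --moves '[-0.0015,0,0,0,0,0,0,0,0,0,0,0,0,0,-0.0015,0,0,0,0,0,0,0,0,0,0,0,0,0,-0.001,0,0,0,0,0,0,0,0,0,0,0,0,0,0,0,0,0,0,0,0,0,0,0,0,0,0,0]'

```text
t: 22.85
ee_pos: [558.7, -189.3, 350.8]
orientation: [-2.764, -1.485, -0.014]
force: [2.3, 3.0, -1.4]
width: 54.5
```

```bash
python3 st.py
```

```text
t 22.85 TCP in rack [-2.820e+01  1.000e-01  3.508e+02] F rack [-3.8  0.3 -1.4] w 54.5 rot err(tool) deg [ 0.  -0.6  0.1]
```

move_arm --moves '[0,0,0.003,0,0,0,0,0,0,0.003,0,0,0,0,0,0,0.003,0,0,0,0,0,0,0.002,0,0,0,0,0,0,0,0,0,0,0,0,0,0,0,0,0,0,0,0,0,0,0,0,0,0,0,0,0,0,0,0]'

```text
t: 23.85
ee_pos: [558.8, -189.3, 339.5]
orientation: [-2.764, -1.485, -0.015]
force: [0.6, 3.6, -1.8]
width: 54.7
```

```bash
python3 st.py
```

```text
t 23.85 TCP in rack [-2.830e+01  2.000e-01  3.395e+02] F rack [-3.3 -1.5 -1.8] w 54.7 rot err(tool) deg [ 0.1 -0.6  0.1]
```

move_arm --moves '[0,0,0.002,0,0,0,0,0,0,0.001,0,0,0,0,0,0,0.001,0,0,0,0,0,0,0.001,0,0,0,0,0,0,0,0,0,0,0,0,0,0,0,0,0,0,0,0,0,0,0,0,0,0,0,0,0,0,0,0]'

```text
t: 24.85
ee_pos: [558.8, -189.4, 336.1]
orientation: [-2.766, -1.486, -0.016]
force: [0.5, 2.5, 1.4]
width: 54.6
```

```bash
python3 st.py
```

```text
t 24.85 TCP in rack [-2.820e+01  2.000e-01  3.361e+02] F rack [-2.3 -1.   1.4] w 54.6 rot err(tool) deg [ 0.2 -0.6  0.1]
```

move_arm --moves '[0,0,0.001,0,0,0,0,0,0,0,0,0,0,0,0,0,0,0,0,0,100,0,0,0,0,0,0,100,0,0,0,0,0,0,100,0,0,0,0,0,0,100,0.001,0,-0.02,0,0,0,100,0,0,-0.03,0,0,0,100]'

```text
t: 25.85
ee_pos: [557.9, -190.0, 382.9]
orientation: [-2.763, -1.483, -0.006]
force: [-0.0, -0.5, 0.4]
width: 85.2
```

```bash
python3 -c "
from h import *
plan(np.array([520,150,400]),-15,8)"
```

```text
t 25.85 at [ 557.9 -190.   382.9] F [-0.  -0.5  0.4] w 85.2 dist 342.5 turn 18.5
[0.0328, -0.0274, -0.0018, -0.0, -0.001, -0.04, 100.0, 0.0339, -0.0261, -0.0019, -0.0, -0.001, -0.04, 100.0, 0.0349, -0.0247, -0.0019, -0.0, -0.001, -0.04, 100.0, 0.0359, -0.0233, -0.0019, -0.0, -0.001, -0.04, 100.0, 0.0368, -0.0218, -0.002, -0.0, -0.001, -0.04, 100.0, 0.0377, -0.0203, -0.002, -0.0, -0.001, -0.04, 100.0, 0.0384, -0.0187, -0.0021, -0.0, -0.001, -0.04, 100.0, 0.0392, -0.0172, -0.0021, -0.0, -0.001, -0.04, 100.0]
```

move_arm --moves '[0,0,-0.03,0,0,0,100,0.033,-0.027,0,0,0,-0.04,100,0.035,-0.026,0,0,0,-0.04,100,0.037,-0.025,0,0,0,-0.05,100,0.037,-0.024,0,0,0,-0.05,100,0.038,-0.023,0,0,0,-0.05,100,0.038,-0.022,0,0,0,-0.05,100,0.038,-0.02,0,0,0,-0.05,100]'

```text
t: 26.85
ee_pos: [518.4, 117.8, 417.8]
orientation: [2.481, 1.923, 0.012]
force: [0.1, 1.0, -0.2]
width: 85.4
```

```bash
python3 m3.py h2 457 300
python3 -c "
from h import *
plan(np.array([457,300,385]),2,6)"
```

```text
top [457.6 299.9 -87.9  21.9]
scene [457.5 299.1 -99.4 104.1]
t 26.95 at [517.6 119.9 417.8] F [ 0.8  0.4 -0.2] w 85.6 dist 192.9 turn 16.2
[0.0266, -0.0172, 0.0055, 0.001, -0.001, -0.047, 100.0, 0.0274, -0.0159, 0.0055, 0.001, -0.001, -0.047, 100.0, 0.0281, -0.0146, 0.0055, 0.001, -0.001, -0.047, 100.0, 0.0288, -0.0133, 0.0055, 0.001, -0.001, -0.047, 100.0, 0.0294, -0.0119, 0.0055, 0.001, -0.001, -0.047, 100.0, 0.0299, -0.0105, 0.0055, 0.001, -0.001, -0.047, 100.0, 0.0, 0.0, 0.0, 0.0, 0.0, 0.0, 100.0, 0.0, 0.0, 0.0, 0.0, 0.0, 0.0, 100.0]
```

View pics/h2.png

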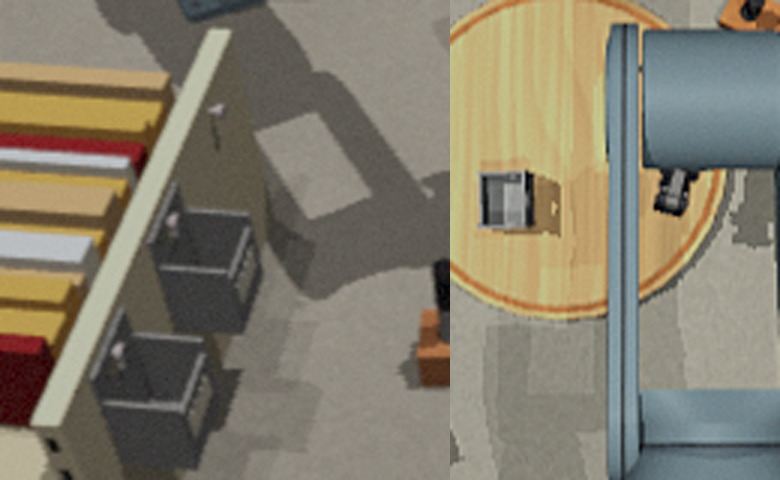

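Both boxes hang straight on screws b and c (crop (265,210) and (400,160)). Third box is unmoved at (457.5,300), yaw -88°.

move_arm --moves '[0.0265,-0.017,0.0055,0,0,-0.047,100,0.0275,-0.016,0.0055,0,0,-0.047,100,0.028,-0.0145,0.0055,0,0,-0.047,100,0.029,-0.0135,0.0055,0,0,-0.047,100,0.0295,-0.012,0.0055,0,0,-0.047,100,0.03,-0.0105,0.0055,0,0,-0.047,100,0,0,0,0,0,0,100,0,0,0,0,0,0,100]'

```text
t: 27.95
ee_pos: [457.9, 301.2, 383.9]
orientation: [2.175, 2.257, 0.011]
force: [-0.2, -0.5, -0.2]
width: 85.3
```

```bash
python3 -c "
from h import *
plan(np.array([457.5,300,385]),2,1)"
```

```text
t 27.95 at [457.9 301.2 383.9] F [-0.2 -0.5 -0.2] w 85.3 dist 1.7 turn 0.6
[-0.0011, -0.0004, -0.0011, 0.01, 0.0, 0.002, 100.0, 0.0, 0.0, 0.0, 0.0, 0.0, 0.0, 100.0, 0.0, 0.0, 0.0, 0.0, 0.0, 0.0, 100.0, 0.0, 0.0, 0.0, 0.0, 0.0, 0.0, 100.0, 0.0, 0.0, 0.0, 0.0, 0.0, 0.0, 100.0, 0.0, 0.0, 0.0, 0.0, 0.0, 0.0, 100.0, 0.0, 0.0, 0.0, 0.0, 0.0, 0.0, 100.0, 0.0, 0.0, 0.0, 0.0, 0.0, 0.0, 100.0]
```

move_arm --moves '[-0.001,0,0.02,0.008,0,0,100,0,0,0.03,0,0,0,100,0,0,0.035,0,0,0,100,0,0,0.025,0,0,0,100,0,0,0.011,0,0,0,100,0,0,0,0,0,0,100,0,0,0,0,0,0,100,0,0,0,0,0,0,100]'

```text
t: 28.95
ee_pos: [461.2, 293.8, 256.8]
orientation: [2.189, 2.249, 0.0]
force: [0.7, -0.6, 0.9]
width: 85.6
```

```bash
python3 -c "
from h import *
plan(np.array([457.5,300,260]),2,1)
grab('scene');print([np.round(d['at']).tolist() for d in recognise('box1','scene')])"
```

```text
t 28.95 at [461.2 293.8 256.8] F [ 0.7 -0.6  0.9] w 85.6 dist 7.9 turn 0.5
[0.0063, -0.0035, -0.0032, 0.002, 0.002, -0.008, 100.0, 0.0, 0.0, 0.0, 0.0, 0.0, 0.0, 100.0, 0.0, 0.0, 0.0, 0.0, 0.0, 0.0, 100.0, 0.0, 0.0, 0.0, 0.0, 0.0, 0.0, 100.0, 0.0, 0.0, 0.0, 0.0, 0.0, 0.0, 100.0, 0.0, 0.0, 0.0, 0.0, 0.0, 0.0, 100.0, 0.0, 0.0, 0.0, 0.0, 0.0, 0.0, 100.0, 0.0, 0.0, 0.0, 0.0, 0.0, 0.0, 100.0]
[[280.0, 148.0], [157.0, 294.0], [192.0, 410.0], [322.0, 131.0]]
```

move_arm --moves '[0.0063,-0.0035,-0.003,0,0,-0.008,100,0,0,0,0,0,0,100,0,0,0,0,0,0,0,0,0,0,0,0,0,0,0,0,0,0,0,0,0,0,0,0,0,0,0,0,0,0,0,0,0,0,0,0,0,0,0,0,0,0]'

```text
t: 30.05
ee_pos: [457.2, 301.1, 261.6]
orientation: [2.178, 2.259, 0.005]
force: [-0.8, -0.1, 0.7]
width: 54.6
```

move_arm --moves '[0,0,0,0,0,0,0,0,0,0,0,0,0,0,0,0,-0.03,0,0,0,0,0,0,-0.035,0,0,0,0,0,0,-0.035,0,0,0,0,0,0,-0.03,0,0,0,0,0,0,0,0,0,0,0,0,0,0,0,0,0,0]'

```text
t: 31.05
ee_pos: [455.8, 300.3, 390.7]
orientation: [2.181, 2.261, -0.009]
force: [-0.4, -0.1, -2.0]
width: 54.5
```

```bash
python3 -c "
from h import *
plan(rack(-75,-95,375),-33.6,8,0)"
```

```text
t 31.05 at [455.8 300.3 390.7] F [-0.4 -0.1 -2. ] w 54.5 dist 401.4 turn 35.7
[-0.0499, 0.0044, 0.0022, -0.0, 0.001, 0.078, 0.0, -0.0494, 0.0083, 0.0021, -0.0, 0.001, 0.078, 0.0, -0.0487, 0.0121, 0.0021, -0.0, 0.001, 0.078, 0.0, -0.0476, 0.0158, 0.0021, -0.0, 0.001, 0.078, 0.0, -0.0462, 0.0195, 0.002, -0.0, 0.001, 0.078, 0.0, -0.0445, 0.023, 0.002, -0.0, 0.001, 0.078, 0.0, -0.0426, 0.0264, 0.002, -0.0, 0.001, 0.078, 0.0, -0.0404, 0.0296, 0.002, -0.0, 0.001, 0.078, 0.0]
```

move_arm --moves '[-0.05,0.0045,0.002,0,0,0.078,0,-0.0495,0.0085,0.002,0,0,0.078,0,-0.0485,0.012,0.002,0,0,0.078,0,-0.0475,0.016,0.002,0,0,0.078,0,-0.046,0.0195,0.002,0,0,0.078,0,-0.0445,0.023,0.002,0,0,0.078,0,-0.038,0.024,0.002,0,0,0.07,0,-0.02,0.015,0.002,0,0,0.05,0]'

```text
t: 32.05
ee_pos: [498.1, -76.7, 360.4]
orientation: [-2.744, -1.507, 0.037]
force: [1.0, 0.8, -1.6]
width: 54.8
```

```bash
python3 st.py; python3 -c "
from h import *
plan(rack(-58,-109.5,347.5),-33.6,4,0)"
```

```text
t 32.05 TCP in rack [ -88.5 -112.7  360.4] F rack [-1.2  0.4 -1.6] w 54.8 rot err(tool) deg [-1.2  0.9  1.2]
t 32.05 at [498.1 -76.7 360.4] F [ 1.   0.8 -1.6] w 54.8 dist 33.3 turn 1.9
[-0.0076, 0.0007, 0.0033, -0.005, 0.004, 0.005, 0.0, -0.0076, 0.0007, 0.0033, -0.005, 0.004, 0.005, 0.0, -0.0076, 0.0008, 0.0033, -0.005, 0.004, 0.005, 0.0, -0.0076, 0.0008, 0.0033, -0.005, 0.004, 0.005, 0.0, 0.0, 0.0, 0.0, 0.0, 0.0, 0.0, 0.0, 0.0, 0.0, 0.0, 0.0, 0.0, 0.0, 0.0, 0.0, 0.0, 0.0, 0.0, 0.0, 0.0, 0.0, 0.0, 0.0, 0.0, 0.0, 0.0, 0.0, 0.0]
```

move_arm --moves '[-0.0075,0.001,0.0035,-0.005,0.004,0.005,0,-0.0075,0.001,0.003,-0.005,0.004,0.005,0,-0.0075,0.001,0.003,-0.005,0.004,0.005,0,-0.0075,0.001,0.002,-0.005,0.004,0.005,0,0,0,0,0,0,0,0,0,0,0,0,0,0,0,0,0,0,0,0,0,0,0,0,0,0,0,0,0]'

```text
t: 33.05
ee_pos: [482.8, -103.3, 345.5]
orientation: [-2.762, -1.485, 0.003]
force: [0.7, -0.6, -1.5]
width: 55.0
```

```bash
python3 st.py
```

```text
t 33.05 TCP in rack [ -57.9 -110.7  345.5] F rack [ 0.1  0.9 -1.5] w 55.0 rot err(tool) deg [-0.3 -0.1  0.1]
```

move_arm --moves '[0,0.001,-0.002,-0.004,0,0,0,-0.01,0,0,0,0,0,0,-0.008,0,0,0,0,0,0,-0.003,0,0,0,0,0,0,-0.003,0,0,0,0,0,0,-0.002,0,0,0,0,0,0,0,0,0,0,0,0,0,0,0,0,0,0,0,0]'

```text
t: 34.05
ee_pos: [468.4, -127.4, 347.6]
orientation: [-2.766, -1.487, -0.0]
force: [0.5, 0.5, -1.3]
width: 54.8
```

```bash
python3 st.py
```

```text
t 34.05 TCP in rack [ -29.8 -109.4  347.6] F rack [-0.7  0.1 -1.3] w 54.8 rot err(tool) deg [-0.1 -0.1  0.1]
```

move_arm --moves '[-0.0015,0,0,0,0,0,0,0,0,0,0,0,0,0,-0.0015,0,0,0,0,0,0,0,0,0,0,0,0,0,-0.0015,0,0,0,0,0,0,0,0,0,0,0,0,0,0,0,0,0,0,0,0,0,0,0,0,0,0,0]'

```text
t: 35.05
ee_pos: [467.1, -129.1, 347.7]
orientation: [-2.764, -1.485, -0.01]
force: [1.9, 1.7, -1.7]
width: 54.8
```

```bash
python3 st.py
```

```text
t 35.05 TCP in rack [ -27.7 -109.5  347.7] F rack [-2.5  0.6 -1.7] w 54.8 rot err(tool) deg [-0.  -0.4  0.1]
```

move_arm --moves '[0,0,0.003,0,0,0,0,0,0,0.003,0,0,0,0,0,0,0.003,0,0,0,0,0,0,0.002,0,0,0,0,0,0,0.002,0,0,0,0,0,0,0,0,0,0,0,0,0,0,0,0,0,0,0,0,0,0,0,0,0]'

```text
t: 36.05
ee_pos: [467.2, -129.2, 333.9]
orientation: [-2.764, -1.485, -0.01]
force: [1.5, 1.5, -1.2]
width: 55.0
```

```bash
python3 st.py
```

```text
t 36.05 TCP in rack [ -27.7 -109.4  333.9] F rack [-2.1  0.4 -1.2] w 55.0 rot err(tool) deg [ 0.  -0.4  0.1]
```

Nearly down. One more small press until contact, then release and rise.

move_arm --moves '[0,0,0.001,0,0,0,0,0,0,0.001,0,0,0,0,0,0,0.0005,0,0,0,0,0,0,0,0,0,0,0,0,0,0,0,0,0,0,0,0,0,0,0,0,0,0,0,0,0,0,0,0,0,0,0,0,0,0,0]'

```text
t: 37.05
ee_pos: [467.1, -129.2, 333.2]
orientation: [-2.766, -1.486, -0.011]
force: [-0.4, 3.1, 2.9]
width: 54.6
```

```bash
python3 st.py
```

```text
t 37.05 TCP in rack [ -27.7 -109.5  333.2] F rack [-2.4 -2.   2.9] w 54.6 rot err(tool) deg [ 0.1 -0.4  0.1]
```

move_arm --moves '[0,0,0,0,0,0,100,0,0,0,0,0,0,100,0,0,0,0,0,0,100,0,0,0,0,0,0,100,0.001,0,-0.02,0,0,0,100,0,0,-0.03,0,0,0,100,0,0,-0.035,0,0,0,100,0,0,-0.025,0,0,0,100]'

```text
t: 38.05
ee_pos: [466.5, -129.5, 443.0]
orientation: [-2.762, -1.484, -0.002]
force: [0.5, 0.1, 0.5]
width: 85.6
```

```bash
python3 st.py; python3 -c "
from h import *
plan(np.array([640,80,440]),-28.5,8,45)"
```

```text
t 38.05 TCP in rack [ -27.  -109.8  443. ] F rack [-0.3  0.3  0.5] w 85.6 rot err(tool) deg [-0.3 -0.2  0.1]
t 38.05 at [ 466.5 -129.5  443. ] F [0.5 0.1 0.5] w 85.6 dist 272.1 turn 5.0
[0.0338, 0.0036, 0.0005, -0.001, -0.001, -0.011, 45.0, 0.0338, 0.004, 0.0005, -0.001, -0.001, -0.011, 45.0, 0.0337, 0.0044, 0.0005, -0.001, -0.001, -0.011, 45.0, 0.0337, 0.0047, 0.0005, -0.001, -0.001, -0.011, 45.0, 0.0336, 0.0051, 0.0004, -0.001, -0.001, -0.011, 45.0, 0.0336, 0.0055, 0.0004, -0.001, -0.001, -0.011, 45.0, 0.0335, 0.0058, 0.0004, -0.001, -0.001, -0.011, 45.0, 0.0334, 0.0062, 0.0004, -0.001, -0.001, -0.011, 45.0]
```

```bash
python3 -c "
from h import *
plan(np.array([614,-36,345]),-28.5,6,60)"
```

```text
t 38.05 at [ 466.5 -129.5  443. ] F [0.5 0.1 0.5] w 85.6 dist 200.3 turn 5.0
[0.0265, 0.012, 0.0164, -0.001, -0.001, -0.015, 60.0, 0.0263, 0.0123, 0.0164, -0.001, -0.001, -0.015, 60.0, 0.0262, 0.0127, 0.0164, -0.001, -0.001, -0.015, 60.0, 0.026, 0.0131, 0.0164, -0.001, -0.001, -0.015, 60.0, 0.0258, 0.0134, 0.0164, -0.001, -0.001, -0.015, 60.0, 0.0256, 0.0138, 0.0163, -0.001, -0.001, -0.015, 60.0, 0.0, 0.0, 0.0, 0.0, 0.0, 0.0, 60.0, 0.0, 0.0, 0.0, 0.0, 0.0, 0.0, 60.0]
```

move_arm --moves '[0.0265,0.012,0.01,0,0,-0.015,60,0.0265,0.012,0.014,0,0,-0.015,60,0.026,0.0125,0.018,0,0,-0.015,60,0.026,0.013,0.018,0,0,-0.015,60,0.026,0.0135,0.018,0,0,-0.015,60,0.0255,0.014,0.018,0,0,-0.015,60,0,0,0,0,0,0,60,0,0,0,0,0,0,60]'

```text
t: 39.05
ee_pos: [618.9, -34.0, 348.4]
orientation: [2.695, 1.611, 0.007]
force: [0.9, 0.5, -0.5]
width: 51.0
```

```bash
python3 - <<'E'
from h import *
plan(np.array([614,-36,300]),-28.5,1,60)
a=grab('scene')
cv2.imwrite('pics/q1.png',crop(a,190,350,80,280,4)[:,:,::-1])
E
```

```text
t 39.05 at [618.9 -34.  348.4] F [ 0.9  0.5 -0.5] w 51.0 dist 48.7 turn 0.4
[-0.0042, -0.0035, 0.0484, 0.004, -0.003, 0.004, 60.0, 0.0, 0.0, 0.0, 0.0, 0.0, 0.0, 60.0, 0.0, 0.0, 0.0, 0.0, 0.0, 0.0, 60.0, 0.0, 0.0, 0.0, 0.0, 0.0, 0.0, 60.0, 0.0, 0.0, 0.0, 0.0, 0.0, 0.0, 60.0, 0.0, 0.0, 0.0, 0.0, 0.0, 0.0, 60.0, 0.0, 0.0, 0.0, 0.0, 0.0, 0.0, 60.0, 0.0, 0.0, 0.0, 0.0, 0.0, 0.0, 60.0]
```

View pics/q1.png

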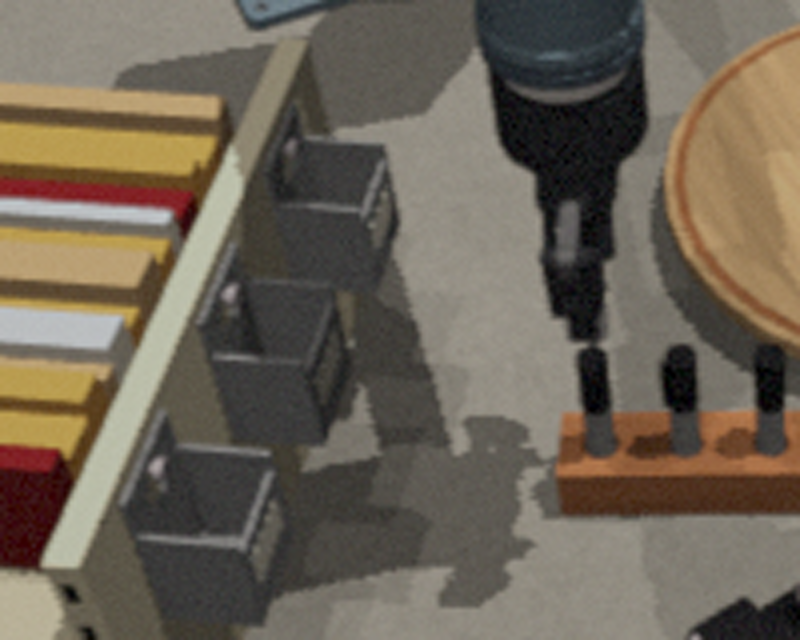

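All three boxes hang straight (crop (215,335), (360,275), (530,205)), and the gripper is over the first pen at (395,595). Descending and gripping gently.

move_arm --moves '[-0.004,-0.0035,0.01,0.004,-0.003,0.004,60,0,0,0,0,0,0,60,0,0,0.025,0,0,0,60,0,0,0.025,0,0,0,60,0,0,0.02,0,0,0,60,0,0,0.01,0,0,0,60,0,0,0,0,0,0,60,0,0,0,0,0,0,60]' --force 30

```text
t: 40.1
ee_pos: [612.5, -39.2, 261.0]
orientation: [2.698, 1.596, 0.008]
force: [0.5, -0.6, -0.1]
width: 51.0
```

```bash
python3 - <<'E'
from h import *
plan(np.array([614,-36,255]),-28.5,1,0)
E
```

```text
t 40.1 at [612.5 -39.2 261. ] F [ 0.5 -0.6 -0.1] w 51.0 dist 7.0 turn 0.6
[0.0035, -0.0003, 0.006, 0.008, -0.001, -0.005, 0.0, 0.0, 0.0, 0.0, 0.0, 0.0, 0.0, 0.0, 0.0, 0.0, 0.0, 0.0, 0.0, 0.0, 0.0, 0.0, 0.0, 0.0, 0.0, 0.0, 0.0, 0.0, 0.0, 0.0, 0.0, 0.0, 0.0, 0.0, 0.0, 0.0, 0.0, 0.0, 0.0, 0.0, 0.0, 0.0, 0.0, 0.0, 0.0, 0.0, 0.0, 0.0, 0.0, 0.0, 0.0, 0.0, 0.0, 0.0, 0.0, 0.0]
```

move_arm --moves '[0.0035,0,0.005,0.008,0,-0.005,60,0,0,0,0,0,0,30,0,0,0,0,0,0,0,0,0,0,0,0,0,0,0,0,0,0,0,0,0,0,0,0,0,0,0,0,0,0,0,0,0,0,0,0,0,0,0,0,0,0]' --force 30

```text
t: 41.1
ee_pos: [614.5, -35.7, 257.4]
orientation: [-2.699, -1.607, -0.003]
force: [-0.7, 0.5, 0.6]
width: 17.3
```

```bash
python3 st.py
```

```text
t 41.1 TCP in rack [-187.1  -38.5  257.4] F rack [-0.  -0.8  0.6] w 17.3 rot err(tool) deg [ 0.1 -0.1  5.1]
```

move_arm --moves '[0,0,-0.02,0,0,0,0,0,0,-0.035,0,0,0,0,0,0,-0.045,0,0,0,0,0,0,-0.045,0,0,0,0,0,0,-0.03,0,0,0.03,0,0,0,-0.005,0,0,0.03,0,0,0,0,0,0,0.03,0,0,0,0,0,0,0,0]'

```text
t: 42.1
ee_pos: [614.5, -36.6, 439.1]
orientation: [-2.772, -1.477, 0.0]
force: [-0.4, 0.0, -1.4]
width: 17.1
```

```bash
python3 st.py;python3 -c "
from h import *
plan(rack(-28,-109.5,442),-33.6,6,0)"
```

```text
t 42.1 TCP in rack [-186.4  -38.   439.1] F rack [ 0.2 -0.3 -1.4] w 17.1 rot err(tool) deg [-0.1 -0.  -0.3]
t 42.1 at [614.5 -36.6 439.1] F [-0.4  0.  -1.4] w 17.1 dist 173.8 turn 0.3
[-0.0265, -0.0118, -0.0005, -0.0, -0.0, -0.001, 0.0, -0.0264, -0.0118, -0.0005, -0.0, -0.0, -0.001, 0.0, -0.0264, -0.0118, -0.0005, -0.0, -0.0, -0.001, 0.0, -0.0264, -0.0119, -0.0005, -0.0, -0.0, -0.001, 0.0, -0.0264, -0.0119, -0.0005, -0.0, -0.0, -0.001, 0.0, -0.0264, -0.0119, -0.0005, -0.0, -0.0, -0.001, 0.0, 0.0, 0.0, 0.0, 0.0, 0.0, 0.0, 0.0, 0.0, 0.0, 0.0, 0.0, 0.0, 0.0, 0.0]
```

move_arm --moves '[-0.0265,-0.012,-0.001,0,0,0,0,-0.0265,-0.012,-0.001,0,0,0,0,-0.0265,-0.012,-0.0005,0,0,0,0,-0.0265,-0.012,0,0,0,0,0,-0.0265,-0.012,0,0,0,0,0,-0.02,-0.009,0,0,0,0,0,0,0,0,0,0,0,0,0,0,0,0,0,0,0]'

```text
t: 43.1
ee_pos: [467.3, -126.4, 429.0]
orientation: [-2.755, -1.472, 0.021]
force: [-0.3, -0.2, -0.9]
width: 17.4
```

```bash
python3 st.py
```

```text
t 43.1 TCP in rack [ -30.1 -110.9  429. ] F rack [ 0.4 -0.1 -0.9] w 17.4 rot err(tool) deg [-1.3  0.2 -0.2]
```

move_arm --moves '[-0.001,0.001,0,-0.02,0.003,0,0,0,0,0.005,0,0,0,0,0,0,0.015,0,0,0,0,0,0,0.015,0,0,0,0,0,0,0.01,0,0,0,0,0,0,0.008,0,0,0,0,0,0,0,0,0,0,0,0,0,0,0,0,0,0]'

```text
t: 44.1
ee_pos: [468.8, -126.4, 370.5]
orientation: [-2.766, -1.483, 0.003]
force: [0.8, -0.2, -0.3]
width: 17.6
```

```bash
python3 st.py
```

```text
t 44.1 TCP in rack [ -30.9 -109.6  370.5] F rack [-0.3  0.8 -0.3] w 17.6 rot err(tool) deg [-0.2  0.  -0. ]
```

move_arm --moves '[-0.001,0,0.004,0,0,0,0,0,0,0,0,0,0,0,0,0,0,0,0,0,40,0,0,0,0,0,0,40,0,0,-0.01,0,0,0,40,0,0,-0.03,0,0,0,40,0,0,-0.04,0,0,0,40,0,0,-0.02,0,0,0,40]'

```text
t: 45.1
ee_pos: [468.3, -127.4, 471.0]
orientation: [-2.766, -1.483, 0.003]
force: [1.3, 1.2, -0.3]
width: 34.4
```

```bash
python3 st.py;python3 -c "
from h import *
plan(np.array([638,7.5,365]),-28.5,7,60)"
```

```text
t 45.1 TCP in rack [ -29.8 -109.5  471. ] F rack [-1.7  0.4 -0.3] w 34.4 rot err(tool) deg [-0.2  0.  -0. ]
t 45.1 at [ 468.3 -127.4  471. ] F [ 1.3  1.2 -0.3] w 34.4 dist 241.3 turn 5.1
[0.0295, 0.0096, 0.0151, -0.001, -0.0, -0.013, 60.0, 0.0293, 0.0099, 0.0151, -0.001, -0.0, -0.013, 60.0, 0.0292, 0.0103, 0.0151, -0.001, -0.0, -0.013, 60.0, 0.0291, 0.0107, 0.0151, -0.001, -0.0, -0.013, 60.0, 0.0289, 0.011, 0.0151, -0.001, -0.0, -0.013, 60.0, 0.0288, 0.0114, 0.0151, -0.001, -0.0, -0.013, 60.0, 0.0287, 0.0117, 0.0151, -0.001, -0.0, -0.013, 60.0, 0.0, 0.0, 0.0, 0.0, 0.0, 0.0, 60.0]
```

move_arm --moves '[0.0295,0.0095,0.004,0,0,-0.013,60,0.0295,0.01,0.012,0,0,-0.013,60,0.029,0.0105,0.016,0,0,-0.013,60,0.029,0.0105,0.018,0,0,-0.013,60,0.029,0.011,0.018,0,0,-0.013,60,0.0285,0.0115,0.018,0,0,-0.013,60,0.024,0.01,0.016,0,0,-0.013,60,0,0,0,0,0,0,60]'

```text
t: 46.1
ee_pos: [640.6, 7.3, 376.8]
orientation: [2.69, 1.606, 0.011]
force: [0.9, 0.7, 0.1]
width: 51.5
```

```bash
python3 - <<'E'
from h import *
plan(np.array([638,7.5,300]),-28.5,1,60)
a=grab('scene')
cv2.imwrite('pics/q2.png',crop(a,190,350,80,280,4)[:,:,::-1])
E
```

```text
t 46.1 at [640.6   7.3 376.8] F [0.9 0.7 0.1] w 51.5 dist 76.9 turn 0.7
[-0.0012, -0.0033, 0.0768, 0.011, -0.001, 0.003, 60.0, 0.0, 0.0, 0.0, 0.0, 0.0, 0.0, 60.0, 0.0, 0.0, 0.0, 0.0, 0.0, 0.0, 60.0, 0.0, 0.0, 0.0, 0.0, 0.0, 0.0, 60.0, 0.0, 0.0, 0.0, 0.0, 0.0, 0.0, 60.0, 0.0, 0.0, 0.0, 0.0, 0.0, 0.0, 60.0, 0.0, 0.0, 0.0, 0.0, 0.0, 0.0, 60.0, 0.0, 0.0, 0.0, 0.0, 0.0, 0.0, 60.0]
```

View pics/q2.png

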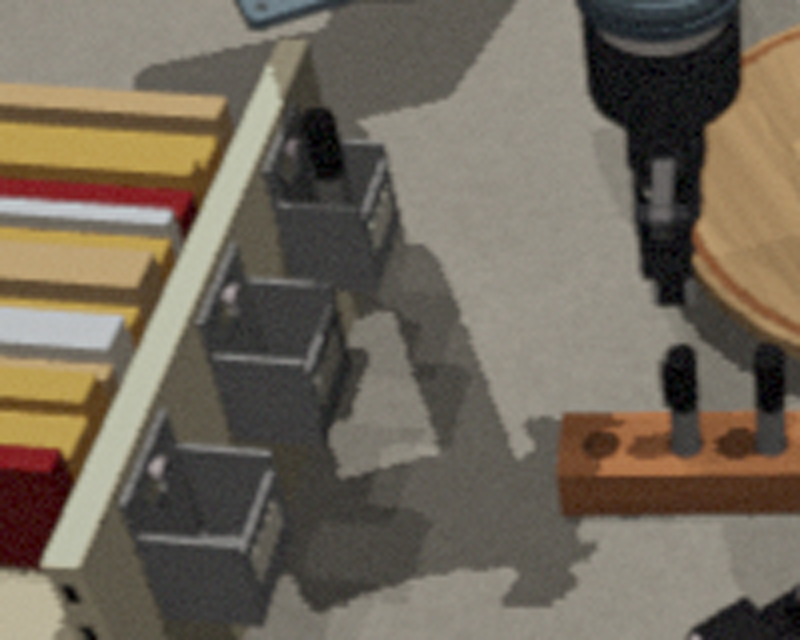

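The first pen stands in box a (crop (150,320)). That is 13 pictures viewed, by my count. On to pen 2.

move_arm --moves '[-0.001,-0.003,0.005,0.01,0,0.003,60,0,0,0.025,0,0,0,60,0,0,0.035,0,0,0,60,0,0,0.03,0,0,0,60,0,0,0.016,0,0,0,60,0,0,0.005,0,0,0,60,0,0,0,0,0,0,60,0,0,0,0,0,0,60]'

```text
t: 47.15
ee_pos: [635.9, 2.4, 268.3]
orientation: [2.698, 1.592, 0.016]
force: [0.5, 0.4, -0.3]
width: 51.5
```

```bash
python3 - <<'E'
from h import *
plan(np.array([638,7.5,257]),-28.5,1,0)
E
```

```text
t 47.15 at [635.9   2.4 268.3] F [ 0.5  0.4 -0.3] w 51.5 dist 12.6 turn 0.9
[0.0054, -0.0007, 0.0114, 0.013, -0.004, -0.007, 0.0, 0.0, 0.0, 0.0, 0.0, 0.0, 0.0, 0.0, 0.0, 0.0, 0.0, 0.0, 0.0, 0.0, 0.0, 0.0, 0.0, 0.0, 0.0, 0.0, 0.0, 0.0, 0.0, 0.0, 0.0, 0.0, 0.0, 0.0, 0.0, 0.0, 0.0, 0.0, 0.0, 0.0, 0.0, 0.0, 0.0, 0.0, 0.0, 0.0, 0.0, 0.0, 0.0, 0.0, 0.0, 0.0, 0.0, 0.0, 0.0, 0.0]
```

move_arm --moves '[0.0055,-0.001,0.007,0.012,-0.003,-0.007,60,0,0,0.004,0,0,0,60,0,0,0,0,0,0,0,0,0,0,0,0,0,0,0,0,0,0,0,0,0,0,0,0,0,0,0,0,0,0,0,0,0,0,0,0,0,0,0,0,0,0]'

```text
t: 48.15
ee_pos: [637.9, 8.7, 258.2]
orientation: [2.699, 1.607, 0.003]
force: [0.2, 0.6, 0.2]
width: 17.2
```

```bash
python3 st.py
```

```text
t 48.15 TCP in rack [-237.   -43.5  258.2] F rack [-0.6 -0.2  0.2] w 17.2 rot err(tool) deg [ 0.1 -0.1  5.2]
```

move_arm --moves '[0,0,-0.02,0,0,0,0,0,0,-0.035,0,0,0,0,0,0,-0.045,0,0,0,0,0,0,-0.045,0,0,0,0,0,0,-0.03,0,0,0.03,0,0,0,-0.005,0,0,0.03,0,0,0,0,0,0,0.03,0,0,0,0,0,0,0,0]'

```text
t: 49.15
ee_pos: [638.1, 7.4, 439.6]
orientation: [2.772, 1.477, -0.0]
force: [-0.8, -0.2, -0.9]
width: 17.1
```

```bash
python3 st.py;python3 -c "
from h import *
plan(rack(-29,0.3,442),-33.6,6,0)"
```

```text
t 49.15 TCP in rack [-236.   -42.6  439.6] F rack [ 0.6 -0.5 -0.9] w 17.1 rot err(tool) deg [-0.   0.  -0.3]
t 49.15 at [638.1   7.4 439.6] F [-0.8 -0.2 -0.9] w 17.1 dist 211.4 turn 0.3
[-0.0345, 0.0073, -0.0004, -0.0, 0.0, -0.001, 0.0, -0.0345, 0.0073, -0.0004, -0.0, 0.0, -0.001, 0.0, -0.0345, 0.0073, -0.0004, -0.0, 0.0, -0.001, 0.0, -0.0345, 0.0072, -0.0004, -0.0, 0.0, -0.001, 0.0, -0.0345, 0.0072, -0.0004, -0.0, 0.0, -0.001, 0.0, -0.0345, 0.0072, -0.0004, -0.0, 0.0, -0.001, 0.0, 0.0, 0.0, 0.0, 0.0, 0.0, 0.0, 0.0, 0.0, 0.0, 0.0, 0.0, 0.0, 0.0, 0.0]
```

move_arm --moves '[-0.0345,0.0073,-0.002,0,0,0,0,-0.0345,0.0073,-0.002,0,0,0,0,-0.0345,0.0073,-0.002,0,0,0,0,-0.0345,0.0073,-0.001,0,0,0,0,-0.0345,0.0073,-0.001,0,0,0,0,-0.029,0.006,0,0,0,0,0,0,0,0,0,0,0,0,0,0,0,0,0,0,0]'

```text
t: 50.15
ee_pos: [558.3, -188.2, 433.0]
orientation: [-2.754, -1.473, 0.023]
force: [0.1, -0.1, -0.3]
width: 17.2
```

```bash
python3 st.py
```

```text
t 50.15 TCP in rack [-29.   -0.8 433. ] F rack [ 0.   0.1 -0.3] w 17.2 rot err(tool) deg [-1.3  0.2 -0.1]
```

move_arm --moves '[0,0.001,0,-0.02,0.003,0,0,0,0,0.005,0,0,0,0,0,0,0.015,0,0,0,0,0,0,0.015,0,0,0,0,0,0,0.012,0,0,0,0,0,0,0.01,0,0,0,0,0,0,0,0,0,0,0,0,0,0,0,0,0,0]'

```text
t: 51.15
ee_pos: [559.7, -185.7, 369.8]
orientation: [-2.763, -1.485, 0.005]
force: [0.8, -0.9, 0.1]
width: 17.1
```

```bash
python3 st.py
```

```text
t 51.15 TCP in rack [-31.8  -1.1 369.8] F rack [0.3 1.2 0.1] w 17.1 rot err(tool) deg [-0.3  0.   0.1]
```

move_arm --moves '[-0.002,0.001,0.003,0,0,0,0,0,0,0,0,0,0,0,0,0,0,0,0,0,40,0,0,0,0,0,0,40,0,0,-0.01,0,0,0,40,0,0,-0.03,0,0,0,40,0,0,-0.04,0,0,0,40,0,0,-0.02,0,0,0,40]'

```text
t: 52.15
ee_pos: [559.7, -188.3, 471.5]
orientation: [-2.764, -1.485, 0.005]
force: [0.2, 0.1, -0.6]
width: 34.5
```

```bash
python3 st.py;python3 -c "
from h import *
plan(np.array([661.5,52,365]),-28.5,7,60)"
```

```text
t 52.15 TCP in rack [-2.960e+01  4.000e-01  4.715e+02] F rack [-0.2  0.2 -0.6] w 34.5 rot err(tool) deg [-0.3  0.   0.1]
t 52.15 at [ 559.7 -188.3  471.5] F [ 0.2  0.1 -0.6] w 34.5 dist 281.9 turn 5.0
[0.0367, -0.0067, 0.0152, -0.001, 0.0, -0.012, 60.0, 0.0367, -0.0063, 0.0152, -0.001, 0.0, -0.012, 60.0, 0.0368, -0.0058, 0.0152, -0.001, 0.0, -0.012, 60.0, 0.0369, -0.0054, 0.0152, -0.001, 0.0, -0.012, 60.0, 0.037, -0.0049, 0.0152, -0.001, 0.0, -0.012, 60.0, 0.037, -0.0045, 0.0152, -0.001, 0.0, -0.012, 60.0, 0.0371, -0.0041, 0.0152, -0.001, 0.0, -0.012, 60.0, 0.0, 0.0, 0.0, 0.0, 0.0, 0.0, 60.0]
```

move_arm --moves '[0.0365,-0.0065,0.004,0,0,-0.012,60,0.0365,-0.0065,0.012,0,0,-0.012,60,0.037,-0.006,0.016,0,0,-0.012,60,0.037,-0.0055,0.018,0,0,-0.012,60,0.037,-0.005,0.018,0,0,-0.012,60,0.037,-0.0045,0.018,0,0,-0.012,60,0.032,-0.004,0.016,0,0,-0.012,60,0,0,0,0,0,0,60]'

```text
t: 53.15
ee_pos: [663.5, 53.5, 377.5]
orientation: [2.694, 1.598, 0.011]
force: [-0.4, -0.4, -1.0]
width: 50.9
```

```bash
python3 - <<'E'
from h import *
plan(np.array([661.5,52,300]),-28.5,1,60)
grab('scene'); print([(np.round(d['at']).tolist(),round(d['confidence'],2)) for d in recognise('pen1','scene')])
E
```

```text
t 53.15 at [663.5  53.5 377.5] F [-0.4 -0.4 -1. ] w 50.9 dist 77.5 turn 0.7
[-0.0024, -0.0019, 0.0775, 0.011, -0.001, -0.002, 60.0, 0.0, 0.0, 0.0, 0.0, 0.0, 0.0, 60.0, 0.0, 0.0, 0.0, 0.0, 0.0, 0.0, 60.0, 0.0, 0.0, 0.0, 0.0, 0.0, 0.0, 60.0, 0.0, 0.0, 0.0, 0.0, 0.0, 0.0, 60.0, 0.0, 0.0, 0.0, 0.0, 0.0, 0.0, 60.0, 0.0, 0.0, 0.0, 0.0, 0.0, 0.0, 60.0, 0.0, 0.0, 0.0, 0.0, 0.0, 0.0, 60.0]
[([287.0, 271.0], 0.77), ([231.0, 164.0], 0.57), ([246.0, 163.0], 0.54), ([265.0, 146.0], 0.53)]
```

Network sees pens at (265,146) in box b, (231,164) in box a and (287,271) in the block. On to pen 3.

move_arm --moves '[-0.001,-0.0015,0.005,0.011,0,-0.002,60,0,0,0.025,0,0,0,60,0,0,0.035,0,0,0,60,0,0,0.03,0,0,0,60,0,0,0.016,0,0,0,60,0,0,0.005,0,0,0,60,0,0,0,0,0,0,60,0,0,0,0,0,0,60]'

```text
t: 54.25
ee_pos: [663.1, 43.1, 268.4]
orientation: [2.702, 1.586, 0.018]
force: [-0.2, 0.7, -0.5]
width: 51.0
```

```bash
python3 - <<'E'
from h import *
plan(np.array([661.5,52,257]),-28.5,1,0)
E
```

```text
t 54.25 at [663.1  43.1 268.4] F [-0.2  0.7 -0.5] w 51.0 dist 14.5 turn 1.1
[0.0069, -0.0058, 0.0114, 0.014, -0.005, -0.012, 0.0, 0.0, 0.0, 0.0, 0.0, 0.0, 0.0, 0.0, 0.0, 0.0, 0.0, 0.0, 0.0, 0.0, 0.0, 0.0, 0.0, 0.0, 0.0, 0.0, 0.0, 0.0, 0.0, 0.0, 0.0, 0.0, 0.0, 0.0, 0.0, 0.0, 0.0, 0.0, 0.0, 0.0, 0.0, 0.0, 0.0, 0.0, 0.0, 0.0, 0.0, 0.0, 0.0, 0.0, 0.0, 0.0, 0.0, 0.0, 0.0, 0.0]
```

move_arm --moves '[0.007,-0.006,0.007,0.013,-0.004,-0.012,60,0,0,0.004,0,0,0,60,0,0,0,0,0,0,0,0,0,0,0,0,0,0,0,0,0,0,0,0,0,0,0,0,0,0,0,0,0,0,0,0,0,0,0,0,0,0,0,0,0,0]'

```text
t: 55.25
ee_pos: [661.3, 53.6, 258.3]
orientation: [-2.698, -1.609, -0.004]
force: [-0.9, 0.4, 0.2]
width: 17.1
```

```bash
python3 st.py
```

```text
t 55.25 TCP in rack [-287.3  -48.9  258.3] F rack [ 0.2 -0.9  0.2] w 17.1 rot err(tool) deg [ 0.  -0.1  5.2]
```

move_arm --moves '[0,0,-0.02,0,0,0,0,0,0,-0.035,0,0,0,0,0,0,-0.045,0,0,0,0,0,0,-0.045,0,0,0,0,0,0,-0.03,0,0,0.03,0,0,0,-0.005,0,0,0.03,0,0,0,0,0,0,0.03,0,0,0,0,0,0,0,0]'

```text
t: 56.25
ee_pos: [661.3, 52.1, 439.9]
orientation: [-2.772, -1.478, 0.001]
force: [-0.5, 0.2, -0.7]
width: 17.4
```

```bash
python3 st.py;python3 -c "
from h import *
plan(rack(-120,110,442),-33.6,6,0)"
```

```text
t 56.25 TCP in rack [-286.1  -48.1  439.9] F rack [ 0.1 -0.5 -0.7] w 17.4 rot err(tool) deg [-0.   0.  -0.3]
t 56.25 at [661.3  52.1 439.9] F [-0.5  0.2 -0.7] w 17.4 dist 229.3 turn 0.3
[-0.0276, 0.0265, -0.0004, -0.0, 0.0, -0.001, 0.0, -0.0276, 0.0264, -0.0004, -0.0, 0.0, -0.001, 0.0, -0.0276, 0.0264, -0.0004, -0.0, 0.0, -0.001, 0.0, -0.0276, 0.0264, -0.0004, -0.0, 0.0, -0.001, 0.0, -0.0276, 0.0264, -0.0004, -0.0, 0.0, -0.001, 0.0, -0.0277, 0.0264, -0.0004, -0.0, 0.0, -0.001, 0.0, 0.0, 0.0, 0.0, 0.0, 0.0, 0.0, 0.0, 0.0, 0.0, 0.0, 0.0, 0.0, 0.0, 0.0]
```

move_arm --moves '[-0.0275,0.0265,-0.002,0,0,0,0,-0.0275,0.0265,-0.002,0,0,0,0,-0.0275,0.0265,-0.002,0,0,0,0,-0.0275,0.0265,-0.001,0,0,0,0,-0.0275,0.0265,-0.001,0,0,0,0,-0.028,0.022,0,0,0,0,0,0,0,0,0,0,0,0,0,0,0,0,0,0,0]'

```text
t: 57.25
ee_pos: [698.6, -177.1, 430.1]
orientation: [-2.752, -1.475, 0.028]
force: [-0.1, -0.5, -1.3]
width: 17.3
```

```bash
python3 st.py;python3 -c "
from h import *
plan(rack(-29,110.3,440),-33.6,5,0)"
```

```text
t 57.25 TCP in rack [-115.8  109.8  430.1] F rack [ 0.5  0.2 -1.3] w 17.3 rot err(tool) deg [-1.5  0.4 -0. ]
t 57.25 at [ 698.6 -177.1  430.1] F [-0.1 -0.5 -1.3] w 17.3 dist 87.4 turn 1.5
[-0.0174, 0.0001, -0.0019, -0.005, 0.001, -0.0, 0.0, -0.0174, 0.0001, -0.0019, -0.005, 0.001, -0.0, 0.0, -0.0174, 0.0001, -0.0019, -0.005, 0.001, -0.0, 0.0, -0.0174, 0.0001, -0.0019, -0.005, 0.001, -0.0, 0.0, -0.0174, 0.0001, -0.002, -0.005, 0.001, -0.0, 0.0, 0.0, 0.0, 0.0, 0.0, 0.0, 0.0, 0.0, 0.0, 0.0, 0.0, 0.0, 0.0, 0.0, 0.0, 0.0, 0.0, 0.0, 0.0, 0.0, 0.0, 0.0]
```

move_arm --moves '[-0.0175,0,-0.002,-0.005,0.001,0,0,-0.0175,0,-0.002,-0.005,0.001,0,0,-0.0175,0,-0.002,-0.005,0.001,0,0,-0.0175,0,-0.002,-0.005,0.001,0,0,-0.015,0,-0.002,-0.005,0.001,0,0,0,0,0,0,0,0,0,0,0,0,0,0,0,0,0,0,0,0,0,0,0]'

```text
t: 58.25
ee_pos: [647.9, -250.7, 441.9]
orientation: [2.765, 1.486, -0.001]
force: [-0.0, -0.1, -1.0]
width: 17.6
```

```bash
python3 st.py
```

```text
t 58.25 TCP in rack [-26.5 108.3 441.9] F rack [ 0.1  0.1 -1. ] w 17.6 rot err(tool) deg [0.1 0.1 0.1]
```

move_arm --moves '[0.001,0.0015,0.005,0,0,0,0,0,0,0.015,0,0,0,0,0,0,0.018,0,0,0,0,0,0,0.015,0,0,0,0,0,0,0.01,0,0,0,0,0,0,0.005,0,0,0,0,0,0,0,0,0,0,0,0,0,0,0,0,0,0]'

```text
t: 59.25
ee_pos: [650.7, -248.9, 367.5]
orientation: [-2.765, -1.491, 0.003]
force: [-0.7, -0.7, -0.9]
width: 17.3
```

```bash
python3 st.py
```

```text
t 59.25 TCP in rack [-29.5 109.7 367.5] F rack [ 0.9 -0.2 -0.9] w 17.3 rot err(tool) deg [-0.1  0.1  0.3]
```

Pen end at about 119 mm, floor at 117 mm. Releasing and backing off well away.

move_arm --moves '[0,0,0.001,0,0,0,0,0,0,0,0,0,0,0,0,0,0,0,0,0,40,0,0,0,0,0,0,40,0,0,-0.01,0,0,0,40,0,0,-0.03,0,0,0,40,0,0,-0.04,0,0,0,40,0,0,-0.025,0,0,0,40]'

```text
t: 60.25
ee_pos: [650.6, -248.8, 475.6]
orientation: [-2.764, -1.49, 0.004]
force: [-0.4, 0.2, -1.2]
width: 34.4
```

move_arm --moves '[0.03,-0.01,-0.01,0,0,0,40,0.045,-0.01,0,0,0,0,40,0.05,-0.01,0,0,0,0,40,0.05,-0.01,0,0,0,0,40,0.05,-0.01,0,0,0,0,40,0.05,-0.01,0,0,0,0,40,0,0,0,0,0,0,40,0,0,0,0,0,0,40]'

```text
t: 61.25
ee_pos: [754.0, 20.4, 496.5]
orientation: [2.759, 1.482, 0.012]
force: [-0.8, -0.0, 0.3]
width: 34.1
```

```bash
python3 - <<'E'
from h import *
from st import st
st()
a=grab('scene');b=grab('top')
cv2.imwrite('pics/f1.png',np.vstack([crop(a,190,340,80,345,3),crop(b,100,150,200,465,3)])[:,:,::-1])
cv2.imwrite('pics/f2.png',crop(a,195,345,80,230,4)[:,:,::-1])
E
```

```text
t 61.25 TCP in rack [-311.    46.7  496.5] F rack [ 0.5 -0.7  0.3] w 34.1 rot err(tool) deg [ 0.7 -0.1  0.1]
```

View pics/f1.png

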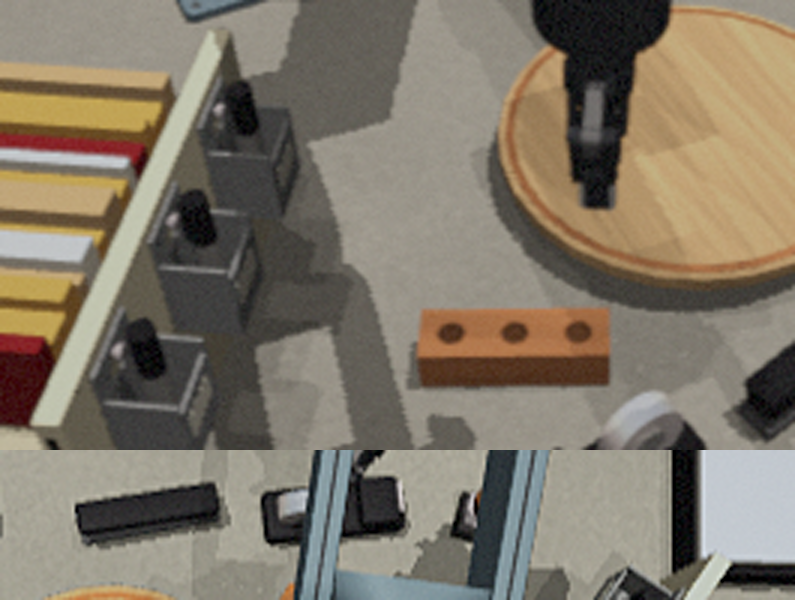

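Every box holds a pen, the block is empty, and the stapler, tape dispenser and stamp are in place. As a last check I overlay the modelled fully-down boxes.

```bash
python3 - <<'E'
from h import *
im=cv2.imread('pics/f2.png')
for y0 in(-110,0,110):
    for L in([(-25,28,58),(-25,-28,58)],[(25,28,97),(25,-28,97)],[(-25,28,0),(-25,-28,0)],[(-25,28,0),(-25,28,70)],[(-25,28,0),(25,28,0)]):
        q=[((proj("scene",rack(-25+a,y0+b,114+z))[::-1]-[80,195]+.5)*4).astype(int) for a,b,z in L]
        cv2.line(im,tuple(map(int,q[0])),tuple(map(int,q[1])),(0,0,255),1,cv2.LINE_AA)
cv2.imwrite('pics/f3.png',im)
E
```

```text
(no output)
```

View pics/f3.png

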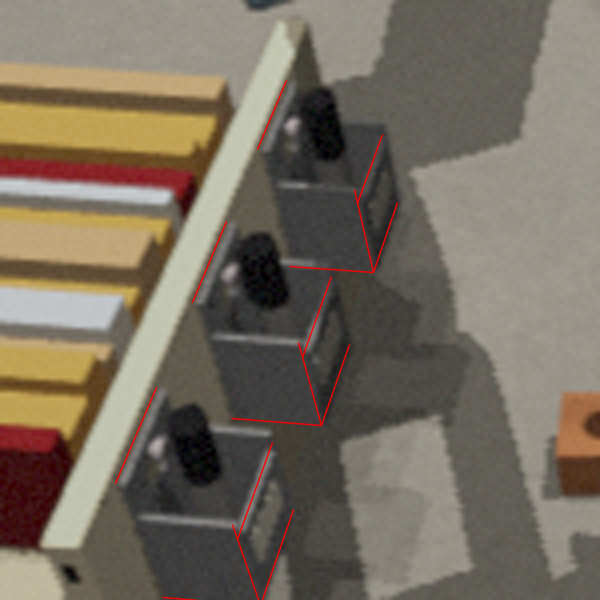

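```bash
python3 -c "
from plant import r
print(r.close_job())"
```

```text
the job is handed in; nothing more can be done
None
```

The three grey boxes hang on screws a, b and c, with one felt pen standing in each, and I handed the job in at about 61 s. I used all three pens, so there was no spare. The green and yellow look-alikes were left alone.

- **Hanging:** each box went down its slot the full 14 mm or so until the wrist felt the stop. In the last picture the boxes match a model of fully hung boxes to a few millimetres, with all three shifted slightly outward the same way. They hang straight, and the highest force I read was about 4 N.
- **The rest of the scene:** the pen block is empty. The stapler and tape dispenser look undisturbed; the date stamp was partly hidden by the arm in the last picture.
- **Disagreement:** the two cameras differed by 6 to 12° on the boxes' yaw on the turntable. I used the top view, and the grip squared the boxes up.
- **Slip:** I moved one box about 13 cm the wrong way in mid-air while carrying it, with no contact.
- **Not seen:** no box was found knocked aside, and the shank inside each slot was judged by force and by the visible screw head only.

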